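# Reassemble the drip tray in its sloping cradle

## Task

Put the cleaned drip tray back together in the sloping cradle: first the black tray, then the orange riser frame on it, then the steel grate, which must be pulled up out of the two sprung clips of the drying rail. Lower each part squarely into the cradle's pocket, keep hold of it until it is fully home (do not drop it in), then let go. Leave the jar, the jug and the paper cups where they stand.

Things in the scene. Friction and masses are not known exactly. Their poses are not given: they have to be found in the camera images.
- nest: Pocket of the sloping cradle, tilted 25 degrees. Origin: centre of the pocket floor, 78 mm above the counter. z: out of the pocket, square to its floor (leans 25 degrees from vertical, towards the robot side); x: up the slope, the long direction; y: across. Inside 138 (x) by 65 mm (y), aluminium walls 58 mm high from the floor, 6 mm thick, with flared lips to 68 mm.
- cradle: Sloping cradle that carries the pocket, fixed: blue foot 150 x 100 mm and blue floor plate. In the middle of each long side the pocket wall has an open gap 86 mm wide, down to the floor, for the fingers; the floor plate reaches 42 mm to either side of the middle. Origin: centre of its foot, on the counter; z up, x to its high end.
- tray: Black plastic tray, open on top, 130 (x) x 58 (y) x 36 mm (z), walls and bottom 6 mm, 0.25 kg. Origin: centre of its underside; z up. Lies flat on a 4 mm grey mat. Goes first, underside on the pocket floor; either way round.
- riser: Orange plastic frame 130 (x) x 58 (y) x 18 mm (z), open inside but for one cross bar; in the middle of each long side a grip tab 44 mm long makes it 62 mm wide. 0.15 kg. Origin: centre of its underside; z up. Lies flat on the mat. Goes second, on the tray's rim, so its underside ends 36 mm above the pocket floor; either way round.
- grate: Steel grate 130 (x) x 58 (y) x 12 mm (z) with cross slats; in the middle of each long side a grip tab 44 mm long makes it 66 mm wide. 0.3 kg. Origin: centre of its underside; z up, slats at the underside. Goes last, on the riser, so its underside ends 54 mm above the pocket floor; either way round.
- rack: White drying rail, fixed. Its top, 34 mm above its origin, 110 x 32 mm, carries the grate lengthwise. At each end, 89 mm from the middle, a post 50 mm high with a green sprung clip whose tongue lies over the last 4 mm of the grate. Pulling the grate straight up (5 to 10 N) swings both tongues out of the way; it is free after 25 mm. Origin: centre of its underside, on the mat; x along the rail.
- jar: Amber glass jar with steel lid, 84 mm across, 120 mm high; origin at its underside. A bystander.
- jug: Steel milk jug with handle, 84 mm across, 100 mm high; origin at its underside. A bystander.
- cups: Stack of paper cups, 84 mm across, 116 mm high; origin at its underside. A bystander.
Mind the look-alikes: they are no part of the job. Of the things that look like the tray, the middle-sized one is meant.

How it is judged (in metres and radians):
On the way, in this order (a step that is already met when the one before it is completed fails the run):
1. the tray is in the pocket, square and within 10 mm of its floor, still held by the fingers (x of tray in the frame of nest between -0.007 and 0.007 m and y of tray in the frame of nest between -0.007 and 0.007 m and z of tray in the frame of nest between -0.004 and 0.01 m and angle between the z axis of tray and the z axis of nest, either way round below 0.06 rad and angle between the x axis of tray and the x axis of nest, either way round below 0.1 rad and contact force between tray and the fingers above 0.5 N), for 0.1 s.
2. the riser is in the pocket on the tray, square and within 10 mm of home, still held (x of riser in the frame of nest between -0.007 and 0.007 m and y of riser in the frame of nest between -0.007 and 0.007 m and z of riser in the frame of nest between 0.032 and 0.046 m and angle between the z axis of each of riser, tray and the z axis of nest, either way round below 0.06 rad and angle between the x axis of each of riser, tray and the x axis of nest, either way round below 0.1 rad and contact force between riser and the fingers above 0.5 N and x of tray in the frame of nest between -0.007 and 0.007 m and y of tray in the frame of nest between -0.007 and 0.007 m and z of tray in the frame of nest between -0.004 and 0.004 m), for 0.1 s.
3. the grate is in the pocket on the riser, square and within 10 mm of home, still held (x of grate in the frame of nest between -0.007 and 0.007 m and y of grate in the frame of nest between -0.007 and 0.007 m and z of grate in the frame of nest between 0.05 and 0.064 m and angle between the z axis of each of grate, tray, riser and the z axis of nest, either way round below 0.06 rad and angle between the x axis of each of grate, tray, riser and the x axis of nest, either way round below 0.1 rad and contact force between grate and the fingers above 0.5 N and x of tray in the frame of nest between -0.007 and 0.007 m and y of tray in the frame of nest between -0.007 and 0.007 m and z of tray in the frame of nest between -0.004 and 0.004 m and x of riser in the frame of nest between -0.007 and 0.007 m and y of riser in the frame of nest between -0.007 and 0.007 m and z of riser in the frame of nest between 0.032 and 0.04 m), for 0.1 s.
At the end, for the whole second after the job is handed in: Tray, riser and grate lie stacked in the pocket in this order, at rest: each within 4 mm of its height (undersides 0, 36 and 54 mm above the pocket floor), within 7 mm of the middle lengthwise and across, parallel to the floor within 0.06 rad and in line with the pocket within 0.1 rad (x of tray in the frame of nest between -0.007 and 0.007 m and y of tray in the frame of nest between -0.007 and 0.007 m and z of tray in the frame of nest between -0.004 and 0.004 m and angle between the z axis of each of tray, riser, grate and the z axis of nest, either way round below 0.06 rad and angle between the x axis of each of tray, riser, grate and the x axis of nest, either way round below 0.1 rad and linear speed of each of tray, riser, grate below 0.02 m/s and x of riser in the frame of nest between -0.007 and 0.007 m and y of riser in the frame of nest between -0.007 and 0.007 m and z of riser in the frame of nest between 0.032 and 0.04 m and x of grate in the frame of nest between -0.007 and 0.007 m and y of grate in the frame of nest between -0.007 and 0.007 m and z of grate in the frame of nest between 0.05 and 0.058 m); the robot touches nothing.
It fails at once if the jar is moved more than 30 mm or tipped (distance of jar from where it was at the start of the episode above 0.03 m or angle between jar's own z axis and vertical above 0.3 rad).
It fails at once if the jug is moved more than 30 mm or tipped (distance of jug from where it was at the start of the episode above 0.03 m or angle between jug's own z axis and vertical above 0.3 rad).
It fails at once if the cups is moved more than 30 mm or tipped (distance of cups from where it was at the start of the episode above 0.03 m or angle between cups's own z axis and vertical above 0.3 rad).
It also fails if it takes over 72 s, if anything falls off the work surface, if the arm or the gripper's body presses on something with over 40 N, if the wrist force passes 120 N, or if a joint passes its speed limit or range.

## Robot

A 6-joint arm with a two-finger parallel gripper is mounted at the origin on the work surface. World frame = base frame: x ahead of the robot, y to its left, z up, the work surface at z = 0. Lengths are in mm, angles in degrees, forces in N, time in s.
With the tool pointing down it reaches from about 275 to 975 mm from the base axis. Payload 8.4 kg.
Tool frame: the origin (TCP) lies midway between the tips of the shut fingers; the grasp point (between the pads) lies 19 mm behind it; z points along the fingers, y is the line along which they close (so a half turn about z gives the same grasp; the last joint's range is limited). The gripper opens to 92 mm and grips with 3 to 60 N. Pads are 20 mm wide; open, the fingers measure 128 mm over their backs; the gripper's body (75 mm by 189 mm) begins 69 mm behind the grasp point.
Start: joints at [-0.138, 20.225, 93.587, -0, 66.188, -0.138], TCP at [625.002, -0, 214.583] pointing down, gripper open.
Joint ranges: [-150.9, 150.9], [-52.94, 120.26], [3.33, 152.33], [-74.26, 254.26], [0, 154.13], [-172.89, 172.89]. Speed limits (degrees/s): [127.2, 127.2, 159.86, 180, 180, 180].

## Interface

Orientations are given as [roll, pitch, yaw] about the fixed x, y, z axes, in that order (R = Rz(yaw) Ry(pitch) Rx(roll)).
In Python, from workcell import env gives the robot as it stands. The module is installed in compiled form; this text tells all that it offers.
- The arm moves only by the shell command python3 -m crank 'ROWS'. ROWS is JSON, a list of rows, each an object of numbers: "x", "y", "z": the shift along the tool's x, y, z in m; "ax", "ay", "az": the turn, a rotation vector about the tool's x, y, z in degrees; "jaw": the opening, from 0 (shut) to 1 (fully open). In form: [{"x": .., "y": .., "z": .., "ax": .., "ay": .., "az": .., "jaw": ..}, ...]. A call has 1 to 8 rows; each row is the pose to reach, as a shift and turn from the pose commanded when the call began, along the tool's axes at that moment; what a row does not reach only later rows make up. A row lasts 1/10 s, in which the tool goes at most 50 mm and 8.59 degrees, less where a joint would pass 70% of its speed; a pose out of reach is approached as far as the arm can. A call with a gripper value outside its range is refused whole. The fingers move at their own pace and stop on an object; the grip force is fixed at half the most. Time passes only in rows, so rows that repeat a pose let the fingers close. It gives the time, the measured TCP pose, the force, the opening and the grip force at its end, in the units of the state.
- env.observe(): the state, without advancing time (a new reading comes with each control period).
- env.get_image(name): name is "scene" or "side" or "wrist"; returns the picture (384x512x3 uint8, red, green, blue); there is no depth.
- env.camera_info(name): a dict with "intrinsics" (3x3 intrinsics, pixels), "xyz" and "rotation" of the camera in the world; the wrist camera has in their place "T_tool_cam" (4x4, takes a point from camera to tool coordinates, whose origin is the TCP and whose axes are the flange's). Camera axes: x right, y up, looking along -z (the intrinsics and any distortion apply to the point x, -y, -z); pixel columns grow to the right and rows downward; lengths in mm; the calibration is good to about 2 mm. A picture is of the moment at which its call begins: read the wrist's pose just before it. camera_info takes no time and is no camera call.
- env.close_job(): hands the job in; it is judged then, once.
The state is a dict: "t": time; "joint_positions": joint angles; "qd": joint speeds; "tau": joint torques, N m; "tool_pos": TCP position; "tcp_rot": TCP orientation; "ft_force": force on the tool from outside, world axes, zero at the start; "ft_torque": the same for the moment, N m; "gripper_width": finger opening in mm; "finger_force": force on a finger pad.
Only numpy, scipy, OpenCV 4.12 (cv2) and the standard library are available. Lean on these libraries where they do the work, as an engineer would, in place of code of your own. Each camera call takes 0.05 s, during which the arm holds its last target. There are 200 camera calls.

## Working session

There is one attempt and no reset: what is moved stays moved. The work goes in short steps, Python scripts to look and compute and a shell command to move; the robot and the scene stay as the last step left them, time stands still between calls to the robot, and variables do not carry over. Pictures are saved under pics/ and viewed, at most 10 in all, crops included, and the job is handed in when it is done.

```bash
ls; mkdir -p pics
python3 - <<'E'
from workcell import env
import cv2,numpy as np
o=env.observe();print(o)
for n in("scene","side","wrist"):
    i=env.get_image(n);cv2.imwrite(f"pics/{n}0.png",i[...,::-1]);print(n,env.camera_info(n))
a=[cv2.imread(f"pics/{n}0.png") for n in("scene","side")]
E
```

```text
pics
{'t': 0.0, 'joint_positions': array([-1.37977623e-01,  2.02612434e+01,  9.36281306e+01,  9.31154353e-04,
        6.61882134e+01, -1.36213158e-01]), 'qd': array([-0.11207457,  0.08164134,  0.02086767,  0.00895052,  0.00839726,
        0.03897706]), 'tau': array([-2.43486713e-03, -5.93846583e+01, -3.34216332e+01,  6.94100303e-02,
        2.34022352e-02, -1.15005114e-04]), 'tool_pos': array([6.24510819e+02, 1.42074449e-03, 2.13884309e+02]), 'tcp_rot': array([-1.79922415e+02, -1.03583288e-03,  8.99978583e+01]), 'ft_force': array([ 0.38537843, -0.47701572, -0.10866665]), 'ft_torque': array([ 0.04299103, -0.01155716, -0.04724167]), 'finger_force': 0.0, 'gripper_width': 92.01983143334094}
scene {'intrinsics': array([[417.79628052,   0.        , 251.83671513],
       [  0.        , 417.79628052, 186.08132779],
       [  0.        ,   0.        ,   1.        ]]), 'xyz': array([1083.38377015, -134.86071595,  863.3701714 ]), 'rotation': array([35.43157632,  0.69561057, 73.29424547])}
side {'intrinsics': array([[466.06827591,   0.        , 255.47135436],
       [  0.        , 466.06827591, 186.89675074],
       [  0.        ,   0.        ,   1.        ]]), 'xyz': array([ 260.54495541, -836.33948553,  564.49021077]), 'rotation': array([ 61.23043965,   0.69921871, -18.63568307])}
wrist {'intrinsics': array([[315.30396358,   0.        , 258.98514721],
       [  0.        , 315.30396358, 186.8884654 ],
       [  0.        ,   0.        ,   1.        ]]), 'T_tool_cam': array([[ 7.46777178e-04,  9.66542696e-01,  2.56504695e-01,
         6.93799540e+01],
       [ 9.99999711e-01, -7.58051103e-04, -5.49237706e-05,
        -4.81532352e-01],
       [ 1.41357498e-04,  2.56504662e-01, -9.66542983e-01,
        -1.69747955e+02],
       [ 0.00000000e+00,  0.00000000e+00,  0.00000000e+00,
         1.00000000e+00]])}
```

View pics/scene0.png

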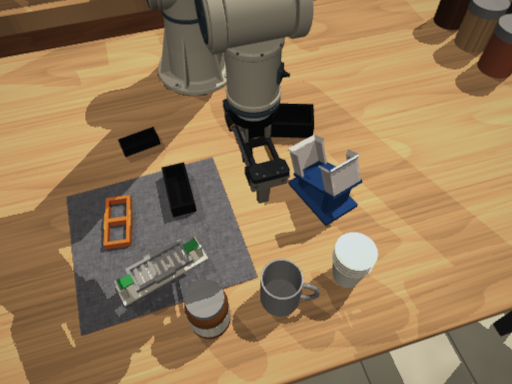

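View pics/side0.png

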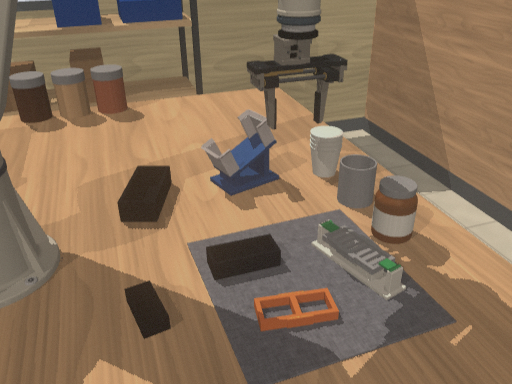

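The scene view shows the middle tray on the mat at (179,190), the riser at (117,222), the rack with grate at (160,268), the cradle at (325,185), the jar at (207,308), the jug at (283,287) and the cups at (354,258). The side view agrees: tray (243,256), riser (296,308), rack (357,258), cradle (242,160).

```bash
cat > h.py <<'E'
from workcell import env
import cv2,numpy as np
from scipy.spatial.transform import Rotation as Ro
from scipy.optimize import least_squares
def rpy(a): return Ro.from_euler('xyz',a,degrees=True).as_matrix()
def T(p,a): 
    M=np.eye(4);M[:3,:3]=rpy(a);M[:3,3]=p;return M
def cam(n,o=None):
    c=env.camera_info(n);K=c['intrinsics']
    if n=='wrist': o=o or env.observe();return K,T(o['tool_pos'],o['tcp_rot'])@c['T_tool_cam']
    return K,T(c['xyz'],c['rotation'])
F=np.diag([1,-1,-1.])
def proj(c,P):
    K,M=c;q=(np.atleast_2d(P)-M[:3,3])@M[:3,:3]@F@K.T
    return q[:,:2]/q[:,2:]
def unproj(c,uv,z):
    K,M=c;uv=np.atleast_2d(uv).astype(float)
    d=np.c_[uv,np.ones(len(uv))]@np.linalg.inv(K).T@F@M[:3,:3].T
    s=(z-M[2,3])/d[:,2];return M[:3,3]+d*s[:,None]
E
python3 - <<'E'
from h import *
np.set_printoptions(suppress=True,precision=0)
s=cam('scene');d=cam('side')
for n,a,b,z in [('tray',(179,188),(243,253),30),('riser',(117,222),(297,306),15),('rack',(160,268),(357,252),40),('greenL',(125,282),(390,265),55),('greenR',(191,246),(330,228),55),('low end',(308,143),(210,150),140),('foot',(327,190),(245,180),0),('jar',(206,290),(398,184),120),('jug',(284,272),(358,163),100),('cups',(355,245),(326,134),116)]:
    print(n,unproj(s,a,z)[0],unproj(d,b,z)[0])
E
```

```text
tray [ 465. -146.   30.] [ 460. -150.   30.]
riser [ 508. -305.   15.] [ 507. -301.   15.]
rack [ 667. -224.   40.] [ 657. -231.   40.]
greenL [ 684. -297.   55.] [ 680. -300.   55.]
greenR [ 643. -150.   55.] [ 635. -162.   55.]
low end [510. 162. 140.] [462.  93. 140.]
foot [559. 209.   0.] [569. 184.   0.]
jar [ 776. -141.  120.] [ 785. -153.  120.]
jug [776.  13. 100.] [780.  -5. 100.]
cups [770. 164. 116.] [771. 140. 116.]
```

```bash
python3 -m crank '[{"x":-0.05,"y":-0.01,"jaw":0},{"x":-0.1,"y":-0.02,"jaw":0},{"x":-0.15,"y":-0.03,"jaw":0},{"x":-0.195,"y":-0.035,"jaw":0},{"x":-0.195,"y":-0.035,"jaw":0},{"x":-0.195,"y":-0.035,"jaw":0},{"x":-0.195,"y":-0.035,"jaw":0}]'
python3 - <<'E'
from h import *
o=env.observe();i=env.get_image('wrist');np.save('o1.npy',o,allow_pickle=True)
print(o['tool_pos'],o['tcp_rot'])
cv2.imwrite('pics/w1.png',i[...,::-1]);cv2.imwrite('pics/w1b.png',cv2.resize(i[...,::-1],(800,600),interpolation=cv2.INTER_CUBIC))
E
python3 -m crank '[{"x":0.05,"y":-0.01,"z":-0.02},{"x":0.1,"y":-0.01,"z":-0.04},{"x":0.15,"y":-0.02,"z":-0.06},{"x":0.2,"y":-0.025,"z":-0.08},{"x":0.25,"y":-0.03,"z":-0.1},{"x":0.3,"y":-0.03,"z":-0.115},{"x":0.325,"y":-0.03,"z":-0.115},{"x":0.325,"y":-0.03,"z":-0.115}]' && python3 -m crank '[{"x":0},{"x":0}]'
python3 - <<'E'
from h import *
o=env.observe();i=env.get_image('wrist');np.save('o2.npy',o,allow_pickle=True)
print(o['tool_pos'],o['tcp_rot'])
cv2.imwrite('pics/w2.png',i[...,::-1]);cv2.imwrite('pics/w2b.png',cv2.resize(i[...,::-1][:300,100:500],(800,600),interpolation=cv2.INTER_CUBIC))
E
```

```text
validation failed for argument at $[0]...
validation failed for argument at $[0]...
```

```bash
python3 -m crank '[{"x":-0.05,"y":-0.01,"z":0,"ax":0,"ay":0,"az":0,"jaw":0},{"x":-0.1,"y":-0.02,"z":0,"ax":0,"ay":0,"az":0,"jaw":0},{"x":-0.15,"y":-0.03,"z":0,"ax":0,"ay":0,"az":0,"jaw":0},{"x":-0.195,"y":-0.035,"z":0,"ax":0,"ay":0,"az":0,"jaw":0},{"x":-0.195,"y":-0.035,"z":0,"ax":0,"ay":0,"az":0,"jaw":0},{"x":-0.195,"y":-0.035,"z":0,"ax":0,"ay":0,"az":0,"jaw":0},{"x":-0.195,"y":-0.035,"z":0,"ax":0,"ay":0,"az":0,"jaw":0}]'
python3 - <<'E'
from h import *
o=env.observe();i=env.get_image('wrist');np.save('o1.npy',o,allow_pickle=True)
print(o['tool_pos'],o['tcp_rot'])
cv2.imwrite('pics/w1.png',i[...,::-1]);cv2.imwrite('pics/w1b.png',cv2.resize(i[...,::-1],(800,600),interpolation=cv2.INTER_CUBIC))
E
```

```text
t: 0.85
tool_pos: [590.0, -194.0, 214.3]
tcp_rot: [-180.0, -0.0, 90.0]
ft_force: [0.5, 0.5, -0.6]
gripper_width: 38.0
finger_force: 0.0
[ 589.99605305 -194.02512982  214.32143127] [-1.79974109e+02 -3.62823177e-02  9.00173034e+01]
```

```bash
python3 -m crank '[{"x":0.05,"y":-0.01,"z":-0.02,"ax":0,"ay":0,"az":0,"jaw":0},{"x":0.095,"y":-0.01,"z":-0.04,"ax":0,"ay":0,"az":0,"jaw":0},{"x":0.14,"y":-0.02,"z":-0.06,"ax":0,"ay":0,"az":0,"jaw":0},{"x":0.185,"y":-0.025,"z":-0.08,"ax":0,"ay":0,"az":0,"jaw":0},{"x":0.23,"y":-0.03,"z":-0.1,"ax":0,"ay":0,"az":0,"jaw":0},{"x":0.275,"y":-0.03,"z":-0.115,"ax":0,"ay":0,"az":0,"jaw":0},{"x":0.325,"y":-0.03,"z":-0.115,"ax":0,"ay":0,"az":0,"jaw":0},{"x":0.325,"y":-0.03,"z":-0.115,"ax":0,"ay":0,"az":0,"jaw":0}]' && python3 -m crank '[{"x":0,"y":0,"z":0,"ax":0,"ay":0,"az":0,"jaw":1},{"x":0,"y":0,"z":0,"ax":0,"ay":0,"az":0,"jaw":1}]'
python3 - <<'E'
from h import *
o=env.observe();i=env.get_image('wrist');np.save('o2.npy',o,allow_pickle=True)
print(o['tool_pos'],o['tcp_rot'])
cv2.imwrite('pics/w2.png',i[...,::-1]);cv2.imwrite('pics/w2b.png',cv2.resize(i[...,::-1][:300,100:500],(800,600),interpolation=cv2.INTER_CUBIC))
E
```

```text
t: 1.7
tool_pos: [559.3, 136.7, 330.3]
tcp_rot: [179.9, -0.1, 90.4]
ft_force: [0.1, -0.6, -0.6]
gripper_width: 0.3
finger_force: 0.0
t: 1.9
tool_pos: [559.6, 129.9, 329.2]
tcp_rot: [-180.0, 0.0, 90.1]
ft_force: [0.7, -0.9, 0.3]
gripper_width: 14.6
finger_force: 0.0
[559.55039756 129.88925804 329.2341041 ] [-1.79959290e+02  3.71922391e-02  9.00578981e+01]
```

View pics/w1b.png

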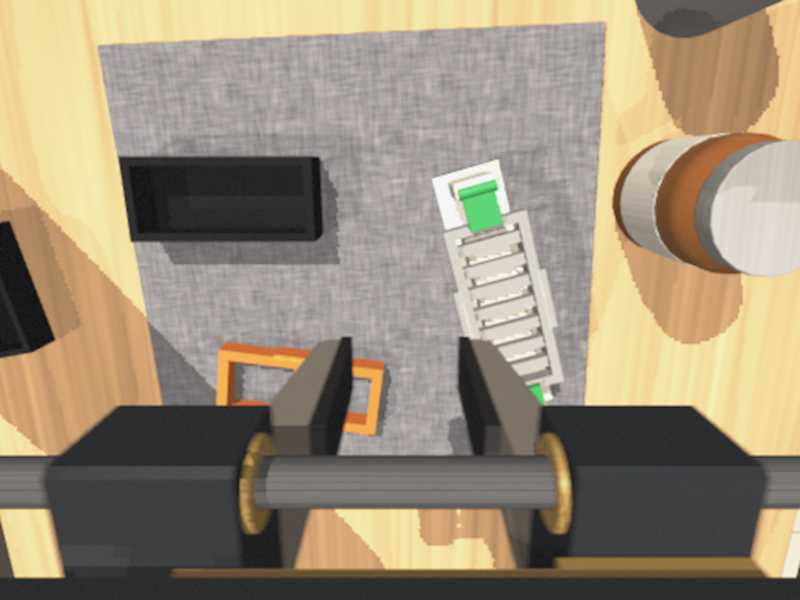

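View pics/w2b.png

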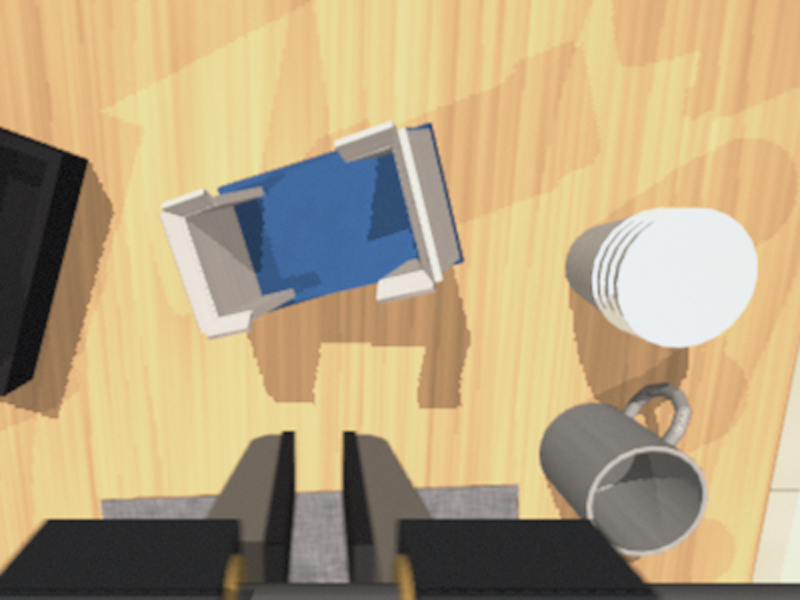

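The w1 view (scale 1.5625) shows the tray at (120–320,157–241), the riser half hidden at (300,385), and the grate from (445,232)/(526,211) to (562,381). The w2 view (crop ×2, offset 100) shows the nest: low lip corners (163,208) and (211,338), high end around (402,125)/(440,282). I'll zoom in for exact corners and fit the tray and riser outlines by colour.

```bash
cat > fit.py <<'E'
from h import *
def hullmask(img,lo,hi,near):  # HSV mask, component nearest a pixel
    m=cv2.inRange(cv2.cvtColor(img,cv2.COLOR_BGR2HSV),lo,hi)
    m=cv2.morphologyEx(m,cv2.MORPH_CLOSE,np.ones((5,5)))
    n,l,s,c=cv2.connectedComponentsWithStats(m)
    big=[k for k in range(1,n) if s[k,4]>150]
    k=min(big,key=lambda k:np.hypot(*(c[k]-near)))
    return cv2.findNonZero((l==k).astype(np.uint8))[:,0].astype(float),s[k]
A=np.deg2rad(np.arange(0,360,10));D=np.c_[np.cos(A),np.sin(A)]
def sup(p): return (p@D.T).max(0)
def box(p,dims,z0): # p = x,y,yaw ; list of (L,W,za,zb)
    P=[]
    for L,W,za,zb in dims:
        for sx in(-1,1):
            for sy in(-1,1):
                for z in(za,zb):P.append((sx*L/2,sy*W/2,z))
    return np.array(P)@Ro.from_euler('z',p[2],degrees=True).as_matrix().T+[p[0],p[1],z0]
def fit(obs,dims,z0,p0):
    f=lambda p:np.concatenate([sup(proj(c,box(p,dims,z0)))-(sup(m)+0.3) for c,m in obs])
    r=least_squares(f,p0,loss='soft_l1');return r.x,[np.abs(f_).mean() for f_ in np.split(f(r.x),len(obs))]
E
python3 - <<'E'
from fit import *
np.set_printoptions(suppress=True,precision=1)
w1=cv2.imread('pics/w1.png');w2=cv2.imread('pics/w2.png');s=cv2.imread('pics/scene0.png');d=cv2.imread('pics/side0.png')
o1=np.load('o1.npy',allow_pickle=True).item()
c1=cam('wrist',o1);cs=cam('scene');cd=cam('side')
dk=((0,0,0),(180,255,52))
ob=[]
for im,n in((w1,(141,127)),(s,(179,190)),(d,(243,256))):
    m,st=hullmask(im,*dk,n);print(st)
    ob.append(m)
C=[c1,cs,cd];dm=[(130,58,0,36)]
for sel in([0],[1,2],[0,1,2]): print('tray',sel,*fit([(C[k],ob[k]) for k in sel],dm,4,[463,-148,0]))
og=((4,150,80),(18,255,255))
ob=[hullmask(s,*og,(117,222)),hullmask(d,*og,(297,306))];print([x[1] for x in ob])
dm=[(130,58,0,18),(44,62,0,18)]
for sel in([0],[1],[0,1]):print('riser',sel,*fit([(C[k+1],ob[k][0]) for k in sel],dm,4,[508,-303,-6]))
def z(im,x,y,w,h):return cv2.resize(im[y:y+h,x:x+w],(400,300),interpolation=cv2.INTER_CUBIC)
M=np.vstack([np.hstack([z(w2,172,55,160,120),z(s,280,130,100,75)]),np.hstack([z(d,200,108,80,60),z(w1,270,110,133,100)])])
cv2.imwrite('pics/m1.png',M)
E
```

```text
[  77  101  129   53 6618]
[ 162  163   35   55 1266]
[ 208  236   73   44 2094]
tray [0] [ 461.4 -150.5    0.1] [np.float64(1.241977620518387)]
tray [1, 2] [ 461.9 -148.6    0.2] [np.float64(0.6041763439622174), np.float64(2.0716434758481976)]
tray [0, 1, 2] [ 461.6 -149.8    0.1] [np.float64(1.27204413800136), np.float64(0.6857152588243528), np.float64(2.0973870325541975)]
[array([103, 195,  29,  54, 937], dtype=int32), array([ 254,  288,   85,   43, 1994], dtype=int32)]
riser [0] [ 502.7 -303.5   -8. ] [np.float64(0.3657207803862918)]
riser [1] [ 503.3 -302.3   -6.7] [np.float64(0.5955896689014988)]
riser [0, 1] [ 503.  -303.    -7.5] [np.float64(0.3889993068885217), np.float64(0.6550395850057367)]
```

View pics/m1.png

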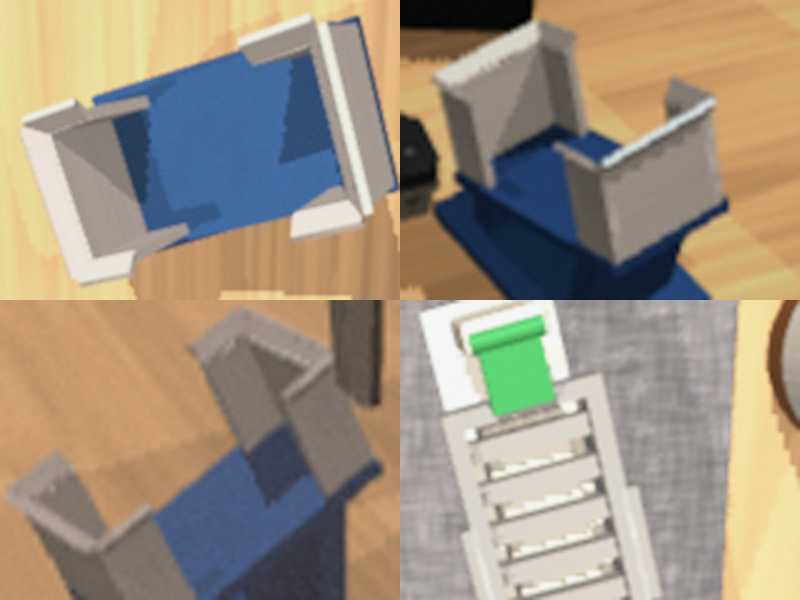

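m1 shows the nest's lip ends and corners clearly in all three views (w2 top left, scene top right, side bottom left), and the grate's clip end at the bottom right: corners near (443,420), (602,375), tab start (628,488). Next I fit the nest and grate.

Run:
```python
from fit import *
np.set_printoptions(suppress=True,precision=1)
o2=np.load('o2.npy',allow_pickle=True).item();o1=np.load('o1.npy',allow_pickle=True).item()
C={'w':cam('wrist',o2),'s':cam('scene'),'d':cam('side')}
S={'w':(2.5,172,55,0,0),'s':(4,280,130,400,0),'d':(5,200,108,0,300)}
# sx: 0 -> 43, 1 -> a ; signs
pts={'w':[(-43,1,80,101),(43,1,239,43),(-43,-1,133,273),(43,-1,292,238),(-1,1,22,124),(-1,-1,80,284),(1,1,313,15),(1,-1,362,236)],
'd':[(-43,-1,150,508),(-43,1,68,455),(43,-1,287,395),(43,1,190,350),(-1,1,5,495),(-1,-1,97,550),(1,1,235,308),(1,-1,332,357)],
's':[(-43,1,578,37),(-43,-1,470,97),(43,-1,557,148),(43,1,670,80),(-1,-1,432,80),(-1,1,540,20),(1,-1,600,165),(1,1,716,102)]}
def f(p,keys):
    R=Ro.from_euler('z',p[2],degrees=True).as_matrix()@Ro.from_euler('y',-25,degrees=True).as_matrix()
    r=[]
    for k in keys:
        q=np.array(pts[k],float);s=S[k]
        uv=np.c_[(q[:,2]-s[3])/s[0]+s[1],(q[:,3]-s[4])/s[0]+s[2]]
        X=np.where(abs(q[:,0])>2,q[:,0],q[:,0]*p[3])
        P=np.c_[X,q[:,1]*p[4],np.full(len(q),68.)]@R.T+[p[0],p[1],78]
        r.append(proj(C[k],P)-uv)
    return np.concatenate(r)
for keys in('w','s','d','sd','wsd'):
    r=least_squares(lambda p:f(p,keys).ravel(),[560,195,16,80,45],loss='soft_l1');print(keys,r.x)
    if keys=='wsd':print(f(r.x,keys))
# grate, from w1: end corners top z=50, tabs
c1=cam('wrist',o1)
uv=np.array([(445,232),(526,211),(562,381)])/1.5625
m=np.array([(443,420),(602,375)])-[400,300];m=m/3.0+[270,110]
print(unproj(c1,uv,50),unproj(c1,m,50))
```

```text
w [570.1 186.6  16.6  75.   42. ]
s [572.2 190.3  16.5  77.1  40.2]
d [567.7 179.2  17.5  75.4  40. ]
sd [571.5 189.8  17.1  76.5  40.4]
wsd [570.3 187.   16.7  75.2  41.7]
[[-1.8  0.1]
 [ 0.5 -0.2]
 [-0.4 -0.2]
 [ 0.7 -0.1]
 [ 0.4 -1.6]
 [ 0.  -0.1]
 [ 0.2  0.6]
 [ 1.1 -5.4]
 [-1.8 -0.4]
 [-3.2 -0.2]
 [-1.9 -0.6]
 [-0.3 -0.2]
 [-1.5 -0.1]
 [-0.7  0.1]
 [-3.1  0.3]
 [-1.7 -1.2]
 [ 0.1 -1.4]
 [-1.8 -1.9]
 [-0.3 -0.8]
 [-0.2 -1.6]
 [ 0.8 -1.9]
 [ 0.3 -1.3]
 [ 0.3 -0.7]
 [ 0.6 -1.3]]
[[ 616.8 -171.    50. ]
 [ 671.  -156.8   50. ]
 [ 705.4 -280.9   50. ]] [[ 616.4 -172.6   50. ]
 [ 671.7 -156.7   50. ]]
```

```bash
cat > mv.py <<'E'
from fit import *
def load(): return np.load('cmd.npy')
def save(M): np.save('cmd.npy',M)
def step(x,y,z,ax=0,ay=0,az=0): # record last row of a call
    M=load();D=np.eye(4);D[:3,3]=np.array([x,y,z])*1000;D[:3,:3]=Ro.from_rotvec([ax,ay,az],degrees=True).as_matrix();save(M@D)
def show(G,tag=''):
    D=np.linalg.inv(load())@G
    print(tag,'shift m',(D[:3,3]/1000).round(4),'rotvec',Ro.from_matrix(D[:3,:3]).as_rotvec(degrees=True).round(2))
NEST=[570.3,187.0,16.6]
def nest(N=NEST):
    M=np.eye(4);M[:3,:3]=Ro.from_euler('z',N[2],degrees=True).as_matrix()@Ro.from_euler('y',-25,degrees=True).as_matrix();M[:3,3]=[N[0],N[1],78];return M
def tool(M,off): # tool pose with x along M's x, z against M's z, TCP at off in M
    G=M.copy();G[:3,1]*=-1;G[:3,2]*=-1;G[:3,3]=M[:3,3]+M[:3,:3]@np.array(off,float);return G
def flat(x,y,yaw,z):
    return T([x,y,z],[0,0,yaw])
def err():
    o=env.observe();print('measured-cmd',(np.linalg.inv(load())@T(o['tool_pos'],o['tcp_rot']))[:3,3].round(1))
E
python3 - <<'E'
from mv import *
save(T([560,130,329.58],[180,0,90]));err()
G=tool(nest(),[-20,0,150]);print(G.round(2));show(G)
E
```

```text
measured-cmd [-0.7 -0.3  0.3]
[[ 8.7000e-01  2.9000e-01  4.1000e-01  4.9218e+02]
 [ 2.6000e-01 -9.6000e-01  1.2000e-01  1.6371e+02]
 [ 4.2000e-01 -0.0000e+00 -9.1000e-01  2.0549e+02]
 [ 0.0000e+00  0.0000e+00  0.0000e+00  1.0000e+00]]
 shift m [ 0.0337 -0.0678  0.1241] rotvec [-16.    21.46  72.16]
```

```bash
python3 -m crank '[{"x":0,"y":0,"z":0,"ax":-8,"ay":10.5,"az":36,"jaw":1},{"x":0,"y":0,"z":0,"ax":-8,"ay":10.5,"az":36,"jaw":1},{"x":0,"y":0,"z":0,"ax":-8,"ay":10.5,"az":36,"jaw":1},{"x":0,"y":0,"z":0,"ax":-8,"ay":10.5,"az":36,"jaw":1},{"x":0,"y":0,"z":0,"ax":-8,"ay":10.5,"az":36,"jaw":1},{"x":0,"y":0,"z":0,"ax":-8,"ay":10.5,"az":36,"jaw":1},{"x":0,"y":0,"z":0,"ax":-8,"ay":10.5,"az":36,"jaw":1}]'
python3 - <<'E'
from mv import *
step(0,0,0,-8,10.5,36);err();print(env.observe()['joint_positions'])
show(tool(nest(),[-20,0,150]))
E
```

```text
t: 2.65
tool_pos: [560.1, 128.9, 329.7]
tcp_rot: [175.6, -12.2, 54.3]
ft_force: [-0.6, -0.1, -0.0]
gripper_width: 74.3
finger_force: 0.0
measured-cmd [-0.8  0.7 -0.2]
[  9.40497979   3.73253702 100.8366432    6.0852816   63.7983862
  43.39006788]
 shift m [-0.0382 -0.0835  0.1127] rotvec [-7.88 10.91 36.21]
```

```bash
python3 -m crank '[{"x":-0.007,"y":-0.016,"z":0.02,"ax":-7.9,"ay":10.9,"az":36.2,"jaw":1},{"x":-0.015,"y":-0.032,"z":0.04,"ax":-7.9,"ay":10.9,"az":36.2,"jaw":1},{"x":-0.022,"y":-0.048,"z":0.065,"ax":-7.9,"ay":10.9,"az":36.2,"jaw":1},{"x":-0.03,"y":-0.066,"z":0.09,"ax":-7.9,"ay":10.9,"az":36.2,"jaw":1},{"x":-0.038,"y":-0.0835,"z":0.113,"ax":-7.9,"ay":10.9,"az":36.2,"jaw":1},{"x":-0.038,"y":-0.0835,"z":0.113,"ax":-7.9,"ay":10.9,"az":36.2,"jaw":1},{"x":-0.038,"y":-0.0835,"z":0.113,"ax":-7.9,"ay":10.9,"az":36.2,"jaw":1}]'
python3 - <<'E'
from mv import *
step(-.038,-.0835,.113,-7.9,10.9,36.2);err();show(tool(nest(),[-20,0,150]))
o=env.observe();i=env.get_image('wrist')[...,::-1];np.save('o3.npy',o,allow_pickle=True)
cv2.imwrite('pics/w3.png',i);cv2.imwrite('pics/w3b.png',cv2.resize(i[70:310,100:420],(800,600),interpolation=cv2.INTER_CUBIC))
E
```

```text
t: 3.35
tool_pos: [493.0, 164.2, 205.6]
tcp_rot: [179.9, -25.0, 16.9]
ft_force: [0.1, 0.2, 0.7]
gripper_width: 91.9
finger_force: 0.0
measured-cmd [ 0.8 -0.1 -0.1]
 shift m [-0.0001  0.0001 -0.0003] rotvec [0.02 0.   0.01]
```

View pics/w3b.png

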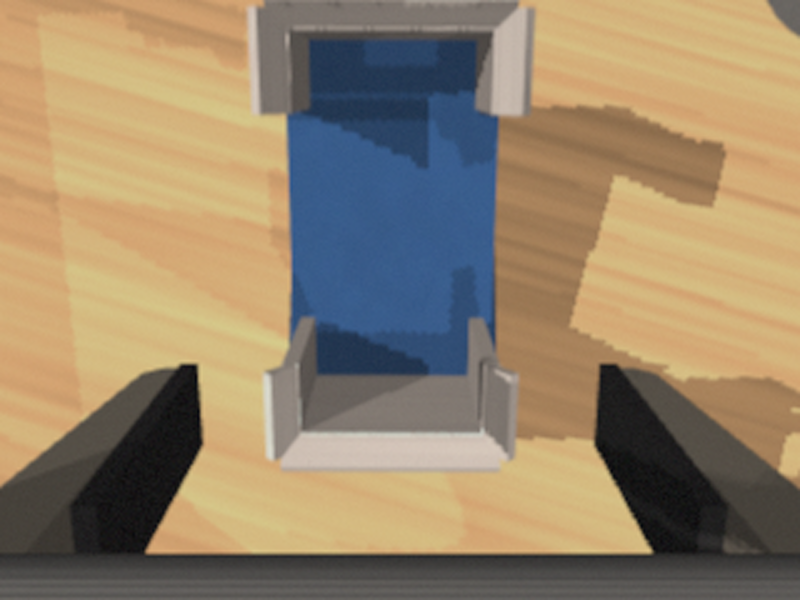

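w3 shows the pocket squarely: floor corners (308,40), (477,40), (316,375), (467,375); low wall top edge (302,431)–(481,431); lip ends at rows 113 and 370. Its centre sits about 6 px left of the tool's middle. Refining.

Run:
```python
from mv import *
np.set_printoptions(suppress=True,precision=1)
M=load();c=(env.camera_info('wrist')['intrinsics'],M@env.camera_info('wrist')['T_tool_cam'])
q=np.array([(69,32.5,0,308,40),(69,-32.5,0,477,40),(-69,32.5,0,316,375),(-69,-32.5,0,467,375),(-69,32.5,58,302,431),(-69,-32.5,58,481,431),
(43,42,68,254,114),(43,-42,68,529,114),(-43,42,68,269,372),(-43,-42,68,515,372)],float)
uv=q[:,3:]/2.5+[100,70]
def f(p):
    N=nest(p[:3]);N[2,3]+=p[3];return (proj(c,q[:,:3]@N[:3,:3].T+N[:3,3])-uv)
for fz in(0,1):
    g=lambda p:f(np.r_[p[:3],p[3]*fz]).ravel()
    r=least_squares(g,[570,187,16.6,0],loss='soft_l1');print(r.x)
    N=nest();print((N[:3,:3].T@(r.x[:3]*[1,1,0]-[570.3,187,0])))
print(f(r.x))
```

```text
[568.9 186.4  16.6   0. ]
[-1.4 -0.2  0.7]
[569.  186.4  16.6  -0.9]
[-1.2 -0.2  0.6]
[[ 0.2 -0.5]
 [-0.3 -0.4]
 [ 0.5 -0.5]
 [ 0.3 -0.4]
 [-0.2  0. ]
 [ 0.3  0.1]
 [ 1.1  0.1]
 [-1.3  0.2]
 [-0.4  0.5]
 [-0.1  0.6]]
```

Run:
```python
from mv import *
np.set_printoptions(suppress=True,precision=2)
M=load();c=(env.camera_info('wrist')['intrinsics'],M@env.camera_info('wrist')['T_tool_cam'])
N=nest();print(np.linalg.inv(N)@M);print((np.linalg.inv(N)@c[1]))
for p in([570.3,187,16.6],[568.9,186.4,16.6]):
    N=nest(p);print(proj(c,[N[:3,3],N[:3,3]+60*N[:3,2]]))
o=np.load('o3.npy',allow_pickle=True).item();print(np.linalg.inv(nest())@T(o['tool_pos'],o['tcp_rot']))
```

```text
[[  1.     0.    -0.   -19.87]
 [  0.    -1.    -0.     0.15]
 [ -0.     0.    -1.   149.65]
 [  0.     0.     0.     1.  ]]
[[  0.     0.97   0.26  50.72]
 [ -1.     0.     0.    -1.94]
 [  0.    -0.26   0.97 319.91]
 [  0.     0.     0.     1.  ]]
[[256.81 154.69]
 [256.38 165.96]]
[[256.98 156.12]
 [256.58 167.71]]
[[  1.     0.    -0.   -19.1 ]
 [  0.    -1.     0.     0.25]
 [ -0.    -0.    -1.   149.74]
 [  0.     0.     0.     1.  ]]
```

Run:
```python
from workcell import env
import numpy as np
np.set_printoptions(suppress=True,precision=4)
for k in range(2):
  for n in('wrist','scene'):
    c=env.camera_info(n);print(c['intrinsics'][0],c['T_tool_cam'][:3].round(4).tolist() if n=='wrist' else (c['xyz'],c['rotation']))
```

```text
[315.304    0.     258.9851] [[0.001, 0.9667, 0.256, 70.579], [1.0, -0.0009, -0.0006, 2.1501], [-0.0004, 0.256, -0.9667, -170.2664]]
[417.7963   0.     251.8367] (array([1083.3838, -134.8607,  863.3702]), array([35.4316,  0.6956, 73.2942]))
[315.304    0.     258.9851] [[0.001, 0.9667, 0.256, 70.579], [1.0, -0.0009, -0.0006, 2.1501], [-0.0004, 0.256, -0.9667, -170.2664]]
[417.7963   0.     251.8367] (array([1083.3838, -134.8607,  863.3702]), array([35.4316,  0.6956, 73.2942]))
```

Run:
```python
from mv import *
np.set_printoptions(suppress=True,precision=2)
c=env.camera_info('wrist');K=c['intrinsics'];T2=c['T_tool_cam'];T1=T2.copy()
T1[:3]=[[7.46777178e-04,9.66542696e-01,2.56504695e-01,6.93799540e+01],[9.99999711e-01,-7.58e-04,-5.49e-05,-4.81532352e-01],[1.41e-04,2.56504662e-01,-9.66542983e-01,-1.69747955e+02]]
np.save('T1.npy',T1)
for t in(T1,T2): print((proj((K,t),[[10,46,0],[10,-46,0],[10,46,-60],[10,-46,-60]])-[100,70])*2.5)
```

```text
[[601.72 353.27]
 [197.26 352.97]
 [699.31 482.46]
 [101.49 482.02]]
[[588.78 357.88]
 [186.12 357.55]
 [679.8  488.21]
 [ 85.85 487.79]]
```

```bash
python3 - <<'E'
from mv import *
np.set_printoptions(suppress=True,precision=1)
T1=np.load('T1.npy');M=load();c=(env.camera_info('wrist')['intrinsics'],M@T1)
q=np.array([(69,32.5,0,308,40),(69,-32.5,0,477,40),(-69,32.5,0,316,375),(-69,-32.5,0,467,375),(-69,32.5,58,302,431),(-69,-32.5,58,481,431),
(43,42,68,254,114),(43,-42,68,529,114),(-43,42,68,269,372),(-43,-42,68,515,372)],float)
uv=q[:,3:]/2.5+[100,70]
def f(p):
    N=nest(p[:3]);N[2,3]+=p[3];return (proj(c,q[:,:3]@N[:3,:3].T+N[:3,3])-uv)
for fz in(0,1):
    g=lambda p:f(np.r_[p[:3],p[3]*fz]).ravel()
    r=least_squares(g,[570,187,16.6,0],loss='soft_l1');print(r.x);N=nest();print((N[:3,:3].T@(r.x[:3]*[1,1,0]-[570.3,187,0])))
print(f(r.x))
# hover over tray at yaw 0, like geometry
G=tool(flat(461.6,-149.8,0.1,4),[-20,0,150]);show(G)
E
grep -n "def cam" h.py; sed -i "s/@c\['T_tool_cam'\]/@np.load('T1.npy')/" h.py
```

```text
[566.9 188.7  16.6   0. ]
[-2.5  2.6  1.2]
[567.3 188.8  16.6  -1.9]
[-2.2  2.6  1. ]
[[ 0.2 -0.5]
 [-0.3 -0.4]
 [ 0.5 -0.5]
 [ 0.3 -0.4]
 [-0.2  0. ]
 [ 0.3  0.1]
 [ 1.   0.1]
 [-1.3  0.2]
 [-0.5  0.5]
 [-0.1  0.6]]
 shift m [-0.1  0.3 -0. ] rotvec [ -3.6 -24.8  16.2]
8:def cam(n,o=None):
```

```bash
sed -i 's/^NEST=.*/NEST=[566.9,188.7,16.6]/' mv.py
python3 - <<'E'
from mv import *
np.set_printoptions(precision=4)
show(tool(flat(461.6,-149.8,0.1,4),[-20,0,150]))
E
```

```text
shift m [-0.147   0.2862 -0.0119] rotvec [ -3.58 -24.82  16.24]
```

```bash
python3 -m crank '[{"x":-0.02,"y":0.035,"z":-0.01,"ax":-0.5,"ay":-3.5,"az":2.3,"jaw":1},{"x":-0.042,"y":0.08,"z":-0.012,"ax":-1,"ay":-7,"az":4.6,"jaw":1},{"x":-0.064,"y":0.124,"z":-0.012,"ax":-1.5,"ay":-10.5,"az":6.9,"jaw":1},{"x":-0.086,"y":0.168,"z":-0.012,"ax":-2,"ay":-14,"az":9.2,"jaw":1},{"x":-0.108,"y":0.21,"z":-0.012,"ax":-2.6,"ay":-18,"az":11.8,"jaw":1},{"x":-0.13,"y":0.252,"z":-0.012,"ax":-3.2,"ay":-22,"az":14.4,"jaw":1},{"x":-0.147,"y":0.286,"z":-0.012,"ax":-3.6,"ay":-24.8,"az":16.2,"jaw":1},{"x":-0.147,"y":0.286,"z":-0.012,"ax":-3.6,"ay":-24.8,"az":16.2,"jaw":1}]' ; python3 -m crank '[{"x":0,"y":0,"z":0,"ax":0,"ay":0,"az":0,"jaw":1},{"x":0,"y":0,"z":0,"ax":0,"ay":0,"az":0,"jaw":1}]'
python3 - <<'E'
from mv import *
np.set_printoptions(suppress=True,precision=1)
step(-.147,.286,-.012,-3.6,-24.8,16.2);err()
i=env.get_image('wrist')[...,::-1].copy();cv2.imwrite('pics/w4.png',i)
c=(cam('wrist')[0],load()@np.load('T1.npy'))
p=proj(c,[[461.6,-149.8,40]])[0];print(p)
for th in(40,52,65):
    m,st=hullmask(i,(0,0,0),(180,255,th),p);print(th,st,*fit([(c,m)],[(130,58,0,36)],4,[461,-150,0]))
x,y,w,h=160,40,220,165
cv2.imwrite('pics/w4b.png',cv2.resize(i[y:y+h,x:x+w],(800,600),interpolation=cv2.INTER_CUBIC))
E
```

```text
t: 4.2
tool_pos: [444.0, -154.5, 154.9]
tcp_rot: [179.9, -0.1, -0.0]
ft_force: [0.3, -0.0, -0.8]
gripper_width: 92.0
finger_force: 0.0
t: 4.4
tool_pos: [442.4, -149.6, 154.9]
tcp_rot: [180.0, -0.1, 0.2]
ft_force: [-0.2, 0.8, -0.7]
gripper_width: 91.7
finger_force: 0.0
measured-cmd [ 0.8 -0.1 -0.8]
[259.6 159.4]
40 [ 230   97   58  128 3992] [ 450.6 -148.4   -1.3] [np.float64(8.163723894732216)]
52 [ 224   91   65  138 8495] [ 456.7 -146.6    0.2] [np.float64(1.816172963579065)]
65 [ 224   90   66  140 8630] [ 457.1 -147.     0.2] [np.float64(1.5711679225451392)]
```

View pics/w4b.png

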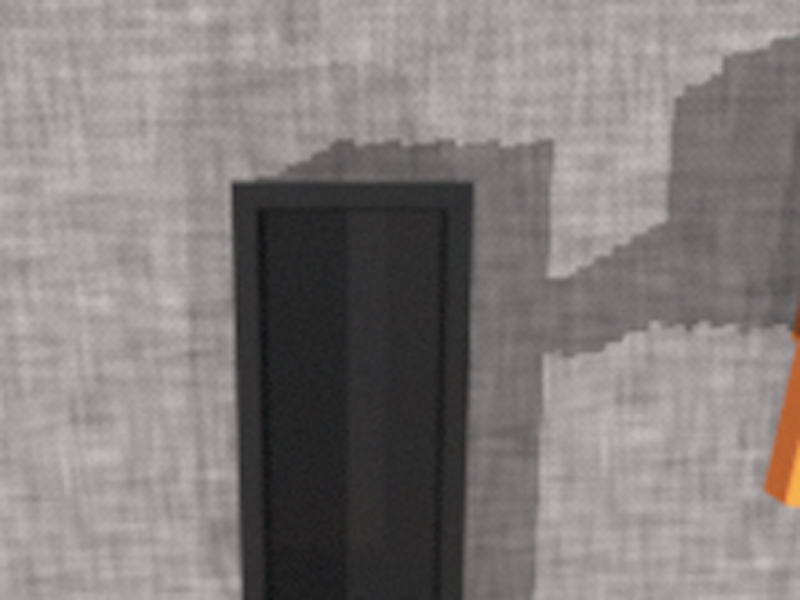

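w4 shows the tray square in view: far rim corners at crop (232,183) and (473,183), i.e. pixels (223.8,90.3) and (290.1,90.3); the near end is below the crop.

Run:
```python
from mv import *
np.set_printoptions(suppress=True,precision=1)
c=(cam('wrist')[0],load()@np.load('T1.npy'))
i=cv2.imread('pics/w4.png');g=cv2.cvtColor(i,cv2.COLOR_BGR2GRAY).astype(float)
print('col 257 rows',g[84:96,250:265].mean(1),'|',g[215:245,250:265].mean(1))
print('rows 222-226',g[222:226,225:292:1].mean(0))
for z in(40,38,42): print(unproj(c,[(223.8,90.3),(290.1,90.3),(257,230.5)],z))
print(proj(c,box([461.6,-149.8,0],[(130,58,0,36)],4)))
```

```text
col 257 rows [ 96.3  95.3  95.1  98.5 103.4  92.5  65.5  49.1  49.9  49.2  49.4  49.7] | [ 25.7  25.1  24.8  24.7  24.5  25.7  24.7  24.8  25.2  40.   47.7  46.8
  47.   47.6  66.6 134.4 157.7 156.1 153.5 205.3 222.7 221.9 220.8 219.9
 219.6 219.1 219.4 219.5 219.8 220.3]
rows 222-226 [161.2 134.8  78.   48.5  48.5  47.5  47.8  45.5  39.   34.8  34.5  33.2
  35.8  34.2  35.8  35.2  33.8  35.2  33.8  35.2  33.2  35.2  35.2  34.5
  35.8  36.2  34.5  34.2  31.8  34.2  33.5  33.8  35.2  36.5  32.8  36.2
  34.5  34.5  34.   34.2  34.5  35.8  35.   36.2  35.2  34.   35.   35.8
  34.5  34.   33.2  35.5  34.8  36.2  33.5  40.   46.8  48.   47.8  48.
  47.5  79.5 143.  169.5 165.2 159.8 157.2]
[[ 521.7 -118.7   40. ]
 [ 521.8 -175.8   40. ]
 [ 392.  -147.5   40. ]]
[[ 521.7 -118.5   38. ]
 [ 521.9 -176.    38. ]
 [ 391.2 -147.5   38. ]]
[[ 521.6 -118.9   42. ]
 [ 521.8 -175.6   42. ]
 [ 392.9 -147.5   42. ]]
[[286.4 213.6]
 [289.5 226.2]
 [232.3 213.4]
 [229.3 226. ]
 [289.8  86.6]
 [293.7  84.5]
 [229.8  86.5]
 [226.1  84.3]]
```

```bash
sed -i 's/^NEST=.*/NEST=[571.2,189.9,16.6]/' mv.py
python3 - <<'E'
from mv import *
print(load()[:3,3]);show(tool(flat(461.4,-147.3,0.1,4),[0,0,10]))
E
```

```text
[ 441.55954837 -149.68177728  154.0886423 ]
 shift m [ 0.0198 -0.0024  0.1401] rotvec [ 0.02 -0.03  0.03]
```

```bash
python3 -m crank '[{"x":0.02,"y":-0.0024,"z":0.04,"ax":0,"ay":0,"az":0,"jaw":1},{"x":0.02,"y":-0.0024,"z":0.08,"ax":0,"ay":0,"az":0,"jaw":1},{"x":0.02,"y":-0.0024,"z":0.115,"ax":0,"ay":0,"az":0,"jaw":1},{"x":0.02,"y":-0.0024,"z":0.135,"ax":0,"ay":0,"az":0,"jaw":1},{"x":0.02,"y":-0.0024,"z":0.14,"ax":0,"ay":0,"az":0,"jaw":1},{"x":0.02,"y":-0.0024,"z":0.14,"ax":0,"ay":0,"az":0,"jaw":0.85},{"x":0.02,"y":-0.0024,"z":0.14,"ax":0,"ay":0,"az":0,"jaw":0.7},{"x":0.02,"y":-0.0024,"z":0.14,"ax":0,"ay":0,"az":0,"jaw":0.5}]'; python3 -m crank '[{"x":0,"y":0,"z":0,"ax":0,"ay":0,"az":0,"jaw":0.3},{"x":0,"y":0,"z":0,"ax":0,"ay":0,"az":0,"jaw":0.3},{"x":0,"y":0,"z":0,"ax":0,"ay":0,"az":0,"jaw":0.3},{"x":0,"y":0,"z":0,"ax":0,"ay":0,"az":0,"jaw":0.3}]';python3 - <<'E'
from mv import *
step(.02,-.0024,.14);err()
M=load();M[2,3]+=0
G=tool(nest(),[0,0,130]);show(G,'to hover from here')
M2=M.copy();M2[2,3]+=160;D=np.linalg.inv(M2)@G;print(D[:3,3].round(1),Ro.from_matrix(D[:3,:3]).as_rotvec(degrees=True).round(2))
E
```

```text
t: 5.25
tool_pos: [462.7, -147.4, 15.5]
tcp_rot: [179.9, -0.2, 0.2]
ft_force: [-0.2, 0.7, 0.3]
gripper_width: 70.0
finger_force: 0.0
t: 5.65
tool_pos: [462.3, -147.5, 15.0]
tcp_rot: [180.0, -0.1, 0.1]
ft_force: [-0.2, 1.1, 8.2]
gripper_width: 57.5
finger_force: 30.0
measured-cmd [ 0.6  0.2 -0.9]
to hover from here shift m [ 0.0578 -0.3213 -0.1818] rotvec [  3.62  24.8  -16.2 ]
[  57.7 -321.4  -21.8] [  3.62  24.8  -16.2 ]
```

```bash
python3 -m crank '[{"x":0,"y":0,"z":-0.02,"ax":0,"ay":0,"az":0,"jaw":0.3},{"x":0,"y":0,"z":-0.05,"ax":0,"ay":0,"az":0,"jaw":0.3},{"x":0,"y":0,"z":-0.09,"ax":0,"ay":0,"az":0,"jaw":0.3},{"x":0,"y":0,"z":-0.13,"ax":0,"ay":0,"az":0,"jaw":0.3},{"x":0,"y":0,"z":-0.16,"ax":0,"ay":0,"az":0,"jaw":0.3},{"x":0,"y":0,"z":-0.16,"ax":0,"ay":0,"az":0,"jaw":0.3}]' | head -2;  python3 -m crank '[{"x":0.007,"y":-0.04,"z":-0.01,"ax":0.5,"ay":3.4,"az":-2.2,"jaw":0.3},{"x":0.015,"y":-0.085,"z":-0.022,"ax":1,"ay":6.9,"az":-4.5,"jaw":0.3},{"x":0.023,"y":-0.13,"z":-0.022,"ax":1.5,"ay":10.3,"az":-6.7,"jaw":0.3},{"x":0.032,"y":-0.175,"z":-0.022,"ax":2,"ay":13.8,"az":-9,"jaw":0.3},{"x":0.04,"y":-0.22,"z":-0.022,"ax":2.5,"ay":17.2,"az":-11.2,"jaw":0.3},{"x":0.048,"y":-0.265,"z":-0.022,"ax":3,"ay":20.5,"az":-13.5,"jaw":0.3},{"x":0.0545,"y":-0.303,"z":-0.022,"ax":3.4,"ay":23.4,"az":-15.3,"jaw":0.3},{"x":0.0577,"y":-0.3214,"z":-0.0218,"ax":3.62,"ay":24.8,"az":-16.2,"jaw":0.3}]';python3 -m crank '[{"x":0,"y":0,"z":0,"ax":0,"ay":0,"az":0,"jaw":0.3},{"x":0,"y":0,"z":0,"ax":0,"ay":0,"az":0,"jaw":0.3},{"x":0,"y":0,"z":0,"ax":0,"ay":0,"az":0,"jaw":0.3}]';python3 - <<'E'
from mv import *
step(0,0,-.16);step(.0577,-.3214,-.0218,3.62,24.8,-16.2);err();show(tool(nest(),[0,0,130]))
i=env.get_image('wrist')[...,::-1].copy();cv2.imwrite('pics/w5.png',i)
x,y,w,h=140,30,240,180
cv2.imwrite('pics/w5b.png',cv2.resize(i[y:y+h,x:x+w],(800,600),interpolation=cv2.INTER_CUBIC))
E
```

```text
t: 6.25
tool_pos: [464.0, -148.1, 178.1]
t: 7.05
tool_pos: [517.1, 176.6, 194.1]
tcp_rot: [-180.0, -25.0, 16.8]
ft_force: [0.3, -0.6, -2.0]
gripper_width: 58.2
finger_force: 30.0
t: 7.35
tool_pos: [518.1, 173.4, 195.1]
tcp_rot: [180.0, -24.9, 16.5]
ft_force: [-0.2, 0.2, -1.2]
gripper_width: 58.0
finger_force: 30.0
measured-cmd [-0.9  0.8  0.3]
 shift m [ 0.      0.0001 -0.    ] rotvec [-0.  0.  0.]
```

View pics/w5b.png

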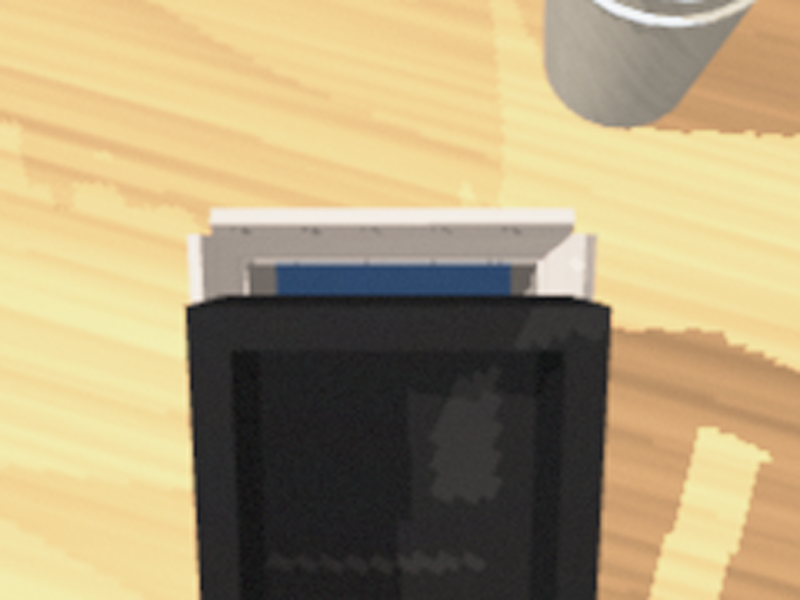

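w5 shows the tray (rim columns 188–610, end at row 305) over the pocket (lips 190–596, floor columns 275–510). Laterally the pocket sits about 1.3 mm to tool −y, and the lengthwise gap is about 3.5 mm, close to centred. Lowering in two stages.

```bash
python3 -m crank '[{"x":0,"y":-0.0013,"z":0.02,"ax":0,"ay":0,"az":0,"jaw":0.3},{"x":0,"y":-0.0013,"z":0.035,"ax":0,"ay":0,"az":0,"jaw":0.3},{"x":0,"y":-0.0013,"z":0.045,"ax":0,"ay":0,"az":0,"jaw":0.3},{"x":0,"y":-0.0013,"z":0.055,"ax":0,"ay":0,"az":0,"jaw":0.3},{"x":0,"y":-0.0013,"z":0.063,"ax":0,"ay":0,"az":0,"jaw":0.3},{"x":0,"y":-0.0013,"z":0.070,"ax":0,"ay":0,"az":0,"jaw":0.3},{"x":0,"y":-0.0013,"z":0.075,"ax":0,"ay":0,"az":0,"jaw":0.3},{"x":0,"y":-0.0013,"z":0.08,"ax":0,"ay":0,"az":0,"jaw":0.3}]'
python3 - <<'E'
from mv import *
step(0,-.0013,.08);err();show(tool(nest(),[0,0,10]))
E
```

```text
t: 8.2
tool_pos: [550.7, 185.3, 123.1]
tcp_rot: [-180.0, -25.0, 16.6]
ft_force: [0.5, 0.3, -1.9]
gripper_width: 57.7
finger_force: 30.0
measured-cmd [ 0.1 -0.   0.3]
 shift m [0.0001 0.0014 0.04  ] rotvec [-0.  0.  0.]
```

No contact forces with the underside 40 mm above the floor, already inside the walls. Continuing.

```bash
python3 -m crank '[{"x":0,"y":0,"z":0.008,"ax":0,"ay":0,"az":0,"jaw":0.3},{"x":0,"y":0,"z":0.015,"ax":0,"ay":0,"az":0,"jaw":0.3},{"x":0,"y":0,"z":0.022,"ax":0,"ay":0,"az":0,"jaw":0.3},{"x":0,"y":0,"z":0.028,"ax":0,"ay":0,"az":0,"jaw":0.3},{"x":0,"y":0,"z":0.033,"ax":0,"ay":0,"az":0,"jaw":0.3},{"x":0,"y":0,"z":0.036,"ax":0,"ay":0,"az":0,"jaw":0.3},{"x":0,"y":0,"z":0.036,"ax":0,"ay":0,"az":0,"jaw":0.3}]';python3 -m crank '[{"x":0,"y":0,"z":0.001,"ax":0,"ay":0,"az":0,"jaw":0.3},{"x":0,"y":0,"z":0.002,"ax":0,"ay":0,"az":0,"jaw":0.3},{"x":0,"y":0,"z":0.002,"ax":0,"ay":0,"az":0,"jaw":0.3}]'
python3 - <<'E'
from mv import *
step(0,0,.038);err();show(tool(nest(),[0,0,10]))
E
```

```text
t: 8.9
tool_pos: [565.0, 189.5, 90.2]
tcp_rot: [180.0, -25.0, 16.6]
ft_force: [-0.0, 0.6, -1.7]
gripper_width: 57.8
finger_force: 30.0
t: 9.2
tool_pos: [565.9, 189.8, 89.0]
tcp_rot: [-180.0, -25.0, 16.6]
ft_force: [-0.7, -0.3, -1.9]
gripper_width: 57.8
finger_force: 30.0
measured-cmd [ 0.1 -0.  -0.1]
 shift m [0.0001 0.0014 0.002 ] rotvec [-0.  0.  0.]
```

Still free; stepping down 1 mm at a time until it touches the floor.

```bash
for k in 1; do python3 -m crank '[{"x":0,"y":0,"z":0.001,"ax":0,"ay":0,"az":0,"jaw":0.3},{"x":0,"y":0,"z":0.002,"ax":0,"ay":0,"az":0,"jaw":0.3},{"x":0,"y":0,"z":0.002,"ax":0,"ay":0,"az":0,"jaw":0.3}]'|grep -E "ft_|tool_pos"; python3 -m crank '[{"x":0,"y":0,"z":0.001,"ax":0,"ay":0,"az":0,"jaw":0.3},{"x":0,"y":0,"z":0.001,"ax":0,"ay":0,"az":0,"jaw":0.3}]'|grep -E "ft_|tool_pos"; done
```

```text
tool_pos: [566.3, 189.9, 88.4]
ft_force: [-17.1, -5.5, 24.2]
tool_pos: [566.8, 190.1, 88.0]
ft_force: [-19.8, -4.3, 28.5]
```

Home: about 30 N square to the floor. Releasing and backing out, then going to hover over the riser.

```bash
python3 -m crank '[{"x":0,"y":0,"z":0,"ax":0,"ay":0,"az":0,"jaw":0.3},{"x":0,"y":0,"z":0,"ax":0,"ay":0,"az":0,"jaw":0.8},{"x":0,"y":0,"z":0,"ax":0,"ay":0,"az":0,"jaw":0.95},{"x":0,"y":0,"z":0,"ax":0,"ay":0,"az":0,"jaw":0.95},{"x":0,"y":0,"z":-0.03,"ax":0,"ay":0,"az":0,"jaw":0.95},{"x":0,"y":0,"z":-0.07,"ax":0,"ay":0,"az":0,"jaw":1},{"x":0,"y":0,"z":-0.11,"ax":0,"ay":0,"az":0,"jaw":1},{"x":0,"y":0,"z":-0.14,"ax":0,"ay":0,"az":0,"jaw":1}]';python3 -m crank '[{"x":-0.02,"y":0,"z":0,"ax":0,"ay":0,"az":0,"jaw":1},{"x":-0.02,"y":0,"z":0,"ax":0,"ay":0,"az":0,"jaw":1}]'
python3 - <<'E'
from mv import *
step(0,0,.003);step(0,0,-.14);step(-.02,0,0);err()
i=env.get_image('wrist')[...,::-1].copy();cv2.imwrite('pics/w6.png',i)
show(tool(flat(503,-303,-7.5,4),[-20,0,150]))
E
```

```text
t: 10.5
tool_pos: [510.0, 173.2, 214.8]
tcp_rot: [-180.0, -25.1, 16.6]
ft_force: [-0.2, -0.6, 0.7]
gripper_width: 92.0
finger_force: 0.0
t: 10.7
tool_pos: [491.2, 167.5, 204.3]
tcp_rot: [180.0, -24.9, 16.6]
ft_force: [-0.9, 0.2, -0.6]
gripper_width: 92.2
finger_force: 0.0
measured-cmd [-1.8  0.1 -0.5]
 shift m [-0.1513  0.4461 -0.0147] rotvec [ -5.26 -24.63  23.72]
```

```bash
python3 -m crank '[{"x":-0.015,"y":0.04,"z":-0.015,"ax":-0.7,"ay":-3.1,"az":3,"jaw":1},{"x":-0.03,"y":0.085,"z":-0.015,"ax":-1.3,"ay":-6.2,"az":6,"jaw":1},{"x":-0.045,"y":0.13,"z":-0.015,"ax":-2,"ay":-9.3,"az":9,"jaw":1},{"x":-0.06,"y":0.175,"z":-0.015,"ax":-2.6,"ay":-12.3,"az":12,"jaw":1},{"x":-0.075,"y":0.22,"z":-0.015,"ax":-3.3,"ay":-15.4,"az":15,"jaw":1},{"x":-0.09,"y":0.265,"z":-0.015,"ax":-4,"ay":-18.5,"az":18,"jaw":1},{"x":-0.105,"y":0.31,"z":-0.015,"ax":-4.7,"ay":-21.5,"az":21,"jaw":1},{"x":-0.12,"y":0.35,"z":-0.015,"ax":-5.26,"ay":-24.63,"az":23.7,"jaw":1}]' >/dev/null; python3 -m crank '[{"x":0,"y":0,"z":0,"ax":0,"ay":0,"az":0,"jaw":1}]'
python3 - <<'E'
from mv import *
step(-.12,.35,-.015,-5.26,-24.63,23.7);err();show(tool(flat(503,-303,-7.5,4),[-20,0,150]))
E
```

```text
t: 11.65
tool_pos: [484.2, -204.8, 165.7]
tcp_rot: [179.9, 0.1, -7.7]
ft_force: [0.8, 0.4, 0.9]
gripper_width: 92.0
finger_force: 0.0
measured-cmd [2.  4.3 1.7]
 shift m [0.0135 0.0993 0.0135] rotvec [0.01 0.   0.02]
```

```bash
python3 -m crank '[{"x":0.005,"y":0.04,"z":0.005,"ax":0,"ay":0,"az":0,"jaw":1},{"x":0.01,"y":0.08,"z":0.01,"ax":0,"ay":0,"az":0,"jaw":1},{"x":0.0135,"y":0.099,"z":0.0135,"ax":0,"ay":0,"az":0,"jaw":1},{"x":0.0135,"y":0.099,"z":0.0135,"ax":0,"ay":0,"az":0,"jaw":1},{"x":0.0135,"y":0.099,"z":0.0135,"ax":0,"ay":0,"az":0,"jaw":1},{"x":0.0135,"y":0.099,"z":0.0135,"ax":0,"ay":0,"az":0,"jaw":1}]'
python3 - <<'E'
from mv import *
np.set_printoptions(suppress=True,precision=1)
step(.0135,.099,.0135);err()
i=env.get_image('wrist')[...,::-1].copy();cv2.imwrite('pics/w7.png',i)
c=(cam('wrist')[0],load()@np.load('T1.npy'))
p=proj(c,[[503,-303,20]])[0];print(p)
m,st=hullmask(i,(4,130,60),(20,255,255),p)
print(st,*fit([(c,m)],[(130,58,0,18),(44,62,0,18)],4,[500,-303,-7.5]))
print(*fit([(c,m)],[(130,58,0,18),(44,62,0,18)],1.5,[500,-303,-7.5]))
# corners of the mask in tool-aligned image: side extents
print(unproj(c,[(m[:,0].mean(),m[:,1].min()-.5),(m[:,0].mean(),m[:,1].max()+.5)],22))
E
```

```text
t: 12.25
tool_pos: [483.3, -298.7, 153.8]
tcp_rot: [-180.0, 0.0, -7.4]
ft_force: [0.7, 0.9, 0.6]
gripper_width: 91.7
finger_force: 0.0
measured-cmd [-0.1 -1.4  0.1]
[259.8 155.9]
[ 228   88   65  133 4031] [ 501.4 -302.8   -7.6] [np.float64(0.7357677648108498)]
[ 501.3 -302.8   -7.7] [np.float64(0.25222835590765236)]
[[ 565.8 -311.2   22. ]
 [ 437.5 -294.5   22. ]]
```

Run:
```python
from mv import *
show(tool(flat(505.7,-303.3,-7.6,4),[0,0,4]))
```

```text
shift m [0.0227 0.0002 0.146 ] rotvec [0.01 0.   0.12]
```

```bash
python3 -m crank '[{"x":0.0227,"y":0,"z":0.04,"ax":0,"ay":0,"az":0.1,"jaw":1},{"x":0.0227,"y":0,"z":0.08,"ax":0,"ay":0,"az":0.1,"jaw":1},{"x":0.0227,"y":0,"z":0.115,"ax":0,"ay":0,"az":0.1,"jaw":1},{"x":0.0227,"y":0,"z":0.135,"ax":0,"ay":0,"az":0.1,"jaw":1},{"x":0.0227,"y":0,"z":0.143,"ax":0,"ay":0,"az":0.1,"jaw":1},{"x":0.0227,"y":0,"z":0.146,"ax":0,"ay":0,"az":0.1,"jaw":1},{"x":0.0227,"y":0,"z":0.146,"ax":0,"ay":0,"az":0.1,"jaw":0.8},{"x":0.0227,"y":0,"z":0.146,"ax":0,"ay":0,"az":0.1,"jaw":0.7}]'; python3 -m crank '[{"x":0,"y":0,"z":0,"ax":0,"ay":0,"az":0,"jaw":0.6},{"x":0,"y":0,"z":0,"ax":0,"ay":0,"az":0,"jaw":0.4},{"x":0,"y":0,"z":0,"ax":0,"ay":0,"az":0,"jaw":0.4},{"x":0,"y":0,"z":0,"ax":0,"ay":0,"az":0,"jaw":0.4}]'; python3 -m crank '[{"x":0,"y":0,"z":-0.02,"ax":0,"ay":0,"az":0,"jaw":0.4},{"x":0,"y":0,"z":-0.05,"ax":0,"ay":0,"az":0,"jaw":0.4},{"x":0,"y":0,"z":-0.09,"ax":0,"ay":0,"az":0,"jaw":0.4},{"x":0,"y":0,"z":-0.13,"ax":0,"ay":0,"az":0,"jaw":0.4},{"x":0,"y":0,"z":-0.16,"ax":0,"ay":0,"az":0,"jaw":0.4},{"x":0,"y":0,"z":-0.16,"ax":0,"ay":0,"az":0,"jaw":0.4}]'
python3 - <<'E'
from mv import *
step(.0227,0,.146,0,0,.1);step(0,0,-.16);err();G=tool(nest(),[-0.3,1.3,130]);show(G)
E
```

```text
t: 13.1
tool_pos: [506.7, -303.4, 9.3]
tcp_rot: [179.9, -0.1, -7.6]
ft_force: [0.4, 0.4, -0.4]
gripper_width: 78.1
finger_force: 0.0
t: 13.5
tool_pos: [506.2, -303.4, 8.8]
tcp_rot: [180.0, -0.1, -7.6]
ft_force: [-1.0, 1.8, 6.4]
gripper_width: 61.7
finger_force: 30.0
t: 14.1
tool_pos: [508.0, -304.5, 172.5]
tcp_rot: [179.8, -0.4, -7.6]
ft_force: [0.6, -0.4, -2.0]
gripper_width: 61.6
finger_force: 30.0
measured-cmd [ 2.4  1.1 -4.6]
 shift m [-0.0511 -0.4759 -0.0278] rotvec [  5.28  24.63 -23.79]
```

```bash
python3 -m crank '[{"x":-0.005,"y":-0.04,"z":-0.015,"ax":0.7,"ay":3.1,"az":-3,"jaw":0.4},{"x":-0.01,"y":-0.085,"z":-0.03,"ax":1.3,"ay":6.2,"az":-6,"jaw":0.4},{"x":-0.015,"y":-0.13,"z":-0.03,"ax":2,"ay":9.3,"az":-9,"jaw":0.4},{"x":-0.02,"y":-0.175,"z":-0.03,"ax":2.6,"ay":12.3,"az":-12,"jaw":0.4},{"x":-0.025,"y":-0.22,"z":-0.03,"ax":3.3,"ay":15.4,"az":-15,"jaw":0.4},{"x":-0.03,"y":-0.265,"z":-0.03,"ax":4,"ay":18.5,"az":-18,"jaw":0.4},{"x":-0.035,"y":-0.31,"z":-0.03,"ax":4.7,"ay":21.5,"az":-21,"jaw":0.4},{"x":-0.04,"y":-0.35,"z":-0.03,"ax":5.28,"ay":24.63,"az":-23.8,"jaw":0.4}]' >/dev/null;  python3 - <<'E'
from mv import *
step(-.04,-.35,-.03,5.28,24.63,-23.8);err();show(tool(nest(),[-0.3,1.3,130]))
E
```

```text
measured-cmd [-1.  -2.   0.6]
 shift m [ 0.0366 -0.1194  0.0195] rotvec [ 0.   -0.    0.01]
```

```bash
python3 -m crank '[{"x":0.013,"y":-0.04,"z":0.006,"ax":0,"ay":0,"az":0,"jaw":0.4},{"x":0.026,"y":-0.08,"z":0.012,"ax":0,"ay":0,"az":0,"jaw":0.4},{"x":0.0366,"y":-0.1194,"z":0.0195,"ax":0,"ay":0,"az":0,"jaw":0.4},{"x":0.0366,"y":-0.1194,"z":0.0195,"ax":0,"ay":0,"az":0,"jaw":0.4},{"x":0.0366,"y":-0.1194,"z":0.0195,"ax":0,"ay":0,"az":0,"jaw":0.4},{"x":0.0366,"y":-0.1194,"z":0.0195,"ax":0,"ay":0,"az":0,"jaw":0.4}]';  python3 - <<'E'
from mv import *
np.set_printoptions(suppress=True,precision=1)
step(.0366,-.1194,.0195);err();show(tool(nest(),[-0.3,1.3,130]))
i=env.get_image('wrist')[...,::-1].copy();cv2.imwrite('pics/w8.png',i)
w6=cv2.imread('pics/w6.png')
a=cv2.resize(w6[70:310,160:360],(400,480),interpolation=cv2.INTER_CUBIC);b=cv2.resize(i[30:210,160:360],(500,450),interpolation=cv2.INTER_CUBIC)
M=np.zeros((480,800,3),np.uint8);M[:,:300]=a[:,50:350];M[:450,300:]=b;cv2.imwrite('pics/m2.png',M)
c=(cam('wrist')[0],np.load('T1.npy'))
m,st=hullmask(i,(4,130,60),(20,255,255),(257,180));print(st)
for y0 in (st[1]+12,st[1]+20,st[1]+30,st[1]+40):
    r=m[np.abs(m[:,1]-y0)<1.5][:,0];print(y0,r.min(),r.max(),(r.min()+r.max())/2)
E
```

```text
t: 15.5
tool_pos: [517.1, 174.5, 194.7]
tcp_rot: [180.0, -24.9, 16.6]
ft_force: [-0.4, -0.8, -2.6]
gripper_width: 61.9
finger_force: 30.0
measured-cmd [-1.3  0.7  0.5]
 shift m [0. 0. 0.] rotvec [ 0. -0.  0.]
[  200   121   119   171 10824]
133 201.0 317.0 259.0
141 201.0 317.0 259.0
151 201.0 317.0 259.0
161 202.0 317.0 259.5
```

View pics/m2.png

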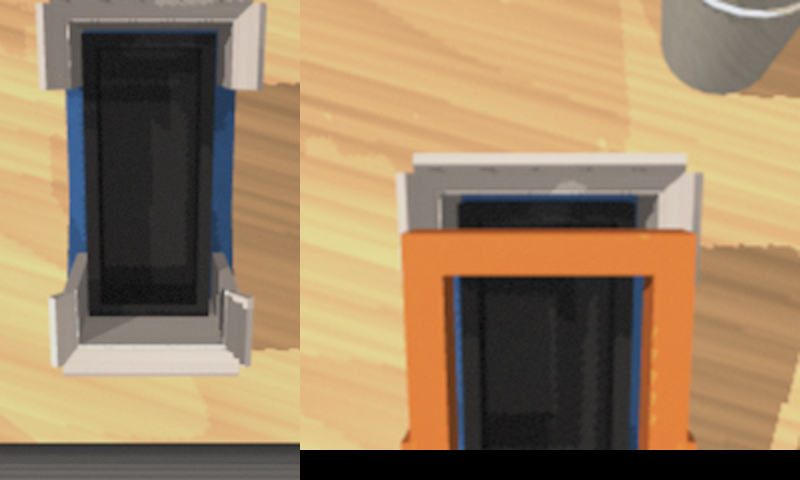

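m2 shows the tray flat in the pocket (left), and the riser (columns 402–695) centred over the nest lips (397–702) within 0.5 mm. Lowering.

```bash
python3 -m crank '[{"x":0.0005,"y":0.0003,"z":0.02,"ax":0,"ay":0,"az":0,"jaw":0.4},{"x":0.0005,"y":0.0003,"z":0.04,"ax":0,"ay":0,"az":0,"jaw":0.4},{"x":0.0005,"y":0.0003,"z":0.05,"ax":0,"ay":0,"az":0,"jaw":0.4},{"x":0.0005,"y":0.0003,"z":0.06,"ax":0,"ay":0,"az":0,"jaw":0.4},{"x":0.0005,"y":0.0003,"z":0.068,"ax":0,"ay":0,"az":0,"jaw":0.4},{"x":0.0005,"y":0.0003,"z":0.076,"ax":0,"ay":0,"az":0,"jaw":0.4},{"x":0.0005,"y":0.0003,"z":0.082,"ax":0,"ay":0,"az":0,"jaw":0.4},{"x":0.0005,"y":0.0003,"z":0.082,"ax":0,"ay":0,"az":0,"jaw":0.4}]';python3 -m crank '[{"x":0,"y":0,"z":0.002,"ax":0,"ay":0,"az":0,"jaw":0.4},{"x":0,"y":0,"z":0.004,"ax":0,"ay":0,"az":0,"jaw":0.4},{"x":0,"y":0,"z":0.006,"ax":0,"ay":0,"az":0,"jaw":0.4},{"x":0,"y":0,"z":0.006,"ax":0,"ay":0,"az":0,"jaw":0.4}]';python3 -m crank '[{"x":0,"y":0,"z":0.001,"ax":0,"ay":0,"az":0,"jaw":0.4},{"x":0,"y":0,"z":0.002,"ax":0,"ay":0,"az":0,"jaw":0.4},{"x":0,"y":0,"z":0.002,"ax":0,"ay":0,"az":0,"jaw":0.4}]'
python3 - <<'E'
from mv import *
step(.0005,.0003,.082);step(0,0,.006);step(0,0,.002);err();show(tool(nest(),[0,1,40]))
E
```

```text
t: 16.35
tool_pos: [551.5, 185.1, 120.9]
tcp_rot: [180.0, -25.0, 16.6]
ft_force: [0.2, 0.4, -0.6]
gripper_width: 61.5
finger_force: 30.0
t: 16.75
tool_pos: [554.0, 185.9, 116.1]
tcp_rot: [180.0, -25.0, 16.6]
ft_force: [-0.1, -0.7, -1.1]
gripper_width: 61.6
finger_force: 30.0
t: 17.05
tool_pos: [554.4, 186.0, 115.6]
tcp_rot: [180.0, -25.0, 16.6]
ft_force: [-15.4, -3.6, 22.8]
gripper_width: 62.2
finger_force: 30.0
measured-cmd [ 0.2 -0.  -1.4]
 shift m [-0.0002  0.      0.    ] rotvec [ 0.   -0.    0.01]
```

Riser home with about 27 N square to the floor, held. Releasing, backing out and going to the grate.

```bash
python3 -m crank '[{"x":0,"y":0,"z":0,"ax":0,"ay":0,"az":0,"jaw":0.4},{"x":0,"y":0,"z":0,"ax":0,"ay":0,"az":0,"jaw":0.8},{"x":0,"y":0,"z":0,"ax":0,"ay":0,"az":0,"jaw":0.95},{"x":0,"y":0,"z":0,"ax":0,"ay":0,"az":0,"jaw":0.95},{"x":0,"y":0,"z":-0.03,"ax":0,"ay":0,"az":0,"jaw":0.95},{"x":0,"y":0,"z":-0.07,"ax":0,"ay":0,"az":0,"jaw":1},{"x":0,"y":0,"z":-0.11,"ax":0,"ay":0,"az":0,"jaw":1},{"x":-0.02,"y":0,"z":-0.11,"ax":0,"ay":0,"az":0,"jaw":1}]'; python3 -m crank '[{"x":0,"y":0,"z":0,"ax":0,"ay":0,"az":0,"jaw":1}]' >/dev/null
python3 - <<'E'
from mv import *
step(-.02,0,-.11);err()
i=env.get_image('wrist')[...,::-1].copy();cv2.imwrite('pics/w9.png',i)
m,st=hullmask(i,(4,130,60),(20,255,255),(257,170));c=(cam('wrist')[0],load()@np.load('T1.npy'))
# riser corners seen vs expectation
N=nest();q=np.array([[sx*65,sy*29,z] for sx in(-1,1) for sy in(-1,1) for z in(36,54)])@N[:3,:3].T+N[:3,3]
print(st,proj(c,q).round(0).tolist())
show(tool(flat(661,-226.4,105.3,38),[-20,0,150]))
E
```

```text
t: 17.85
tool_pos: [496.2, 168.8, 211.6]
tcp_rot: [-180.0, -25.6, 16.6]
ft_force: [0.7, 0.3, -0.5]
gripper_width: 92.1
finger_force: 0.0
measured-cmd [-1.7  0.1 -0.7]
[ 223   87   73  150 5611] [[291.0, 226.0], [293.0, 234.0], [230.0, 226.0], [229.0, 234.0], [295.0, 85.0], [297.0, 83.0], [227.0, 85.0], [225.0, 83.0]]
 shift m [0.0361 0.4456 0.0363] rotvec [ 19.33 -19.77 -87.16]
```

```bash
python3 -m crank '[{"x":0.003,"y":0.03,"z":0,"ax":1.3,"ay":-1.4,"az":-6.1,"jaw":1},{"x":0.006,"y":0.06,"z":0,"ax":2.6,"ay":-2.7,"az":-12,"jaw":1},{"x":0.009,"y":0.09,"z":0,"ax":3.9,"ay":-4,"az":-17.8,"jaw":1},{"x":0.012,"y":0.12,"z":0,"ax":5.2,"ay":-5.3,"az":-23.6,"jaw":1},{"x":0.015,"y":0.155,"z":0,"ax":6.5,"ay":-6.6,"az":-29.4,"jaw":1},{"x":0.018,"y":0.19,"z":0,"ax":7.8,"ay":-8,"az":-35.2,"jaw":1},{"x":0.018,"y":0.225,"z":0,"ax":9,"ay":-9.2,"az":-41,"jaw":1},{"x":0.018,"y":0.225,"z":0,"ax":9,"ay":-9.2,"az":-41,"jaw":1}]' >/dev/null
python3 - <<'E'
from mv import *
step(.018,.225,0,9,-9.2,-41);err();print(env.observe()['joint_positions']);show(tool(flat(661,-226.4,105.3,38),[-20,0,150]))
E
```

```text
measured-cmd [-2.   4.3  0.8]
[-11.43459666  11.2361156  107.73105782  13.52045886  52.23677278
  12.21286161]
 shift m [-0.1294  0.1829  0.0124] rotvec [ 10.37 -10.48 -46.17]
```

```bash
python3 -m crank '[{"x":-0.02,"y":0.026,"z":0,"ax":1.5,"ay":-1.5,"az":-6.6,"jaw":1},{"x":-0.04,"y":0.052,"z":0,"ax":3,"ay":-3,"az":-13.2,"jaw":1},{"x":-0.06,"y":0.08,"z":0,"ax":4.5,"ay":-4.5,"az":-19.8,"jaw":1},{"x":-0.08,"y":0.11,"z":0.002,"ax":6,"ay":-6,"az":-26.4,"jaw":1},{"x":-0.1,"y":0.14,"z":0.006,"ax":7.4,"ay":-7.5,"az":-33,"jaw":1},{"x":-0.12,"y":0.17,"z":0.01,"ax":8.9,"ay":-9,"az":-39.6,"jaw":1},{"x":-0.1294,"y":0.1829,"z":0.0124,"ax":10.4,"ay":-10.5,"az":-46.2,"jaw":1},{"x":-0.1294,"y":0.1829,"z":0.0124,"ax":10.4,"ay":-10.5,"az":-46.2,"jaw":1}]' >/dev/null;python3 -m crank '[{"x":0,"y":0,"z":0,"ax":0,"ay":0,"az":0,"jaw":1},{"x":0,"y":0,"z":0,"ax":0,"ay":0,"az":0,"jaw":1},{"x":0,"y":0,"z":0,"ax":0,"ay":0,"az":0,"jaw":1}]'
python3 - <<'E'
from mv import *
step(-.1294,.1829,.0124,10.4,-10.5,-46.2);err();show(tool(flat(661,-226.4,105.3,38),[-20,0,150]))
i=env.get_image('wrist')[...,::-1].copy();cv2.imwrite('pics/w10.png',i)
cv2.imwrite('pics/w10b.png',cv2.resize(i[60:270,120:400],(800,600),interpolation=cv2.INTER_CUBIC))
E
```

```text
t: 19.9
tool_pos: [666.0, -244.9, 188.3]
tcp_rot: [-180.0, -0.0, 105.3]
ft_force: [-0.7, -0.8, 0.4]
gripper_width: 92.2
finger_force: 0.0
measured-cmd [ 0.9 -0.1 -0.4]
 shift m [ 0.0001 -0.     -0.    ] rotvec [-0.03  0.01  0.03]
```

View pics/w10b.png

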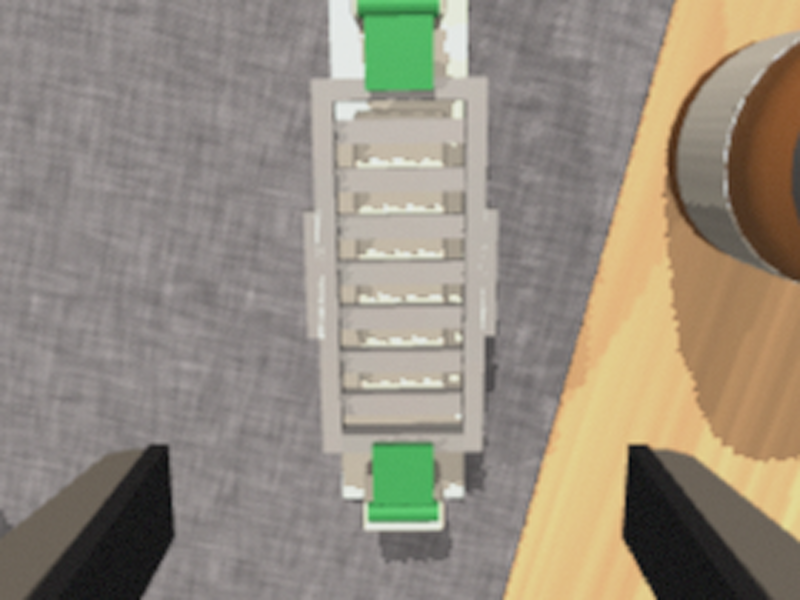

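w10 shows the grate square in view: corners (312,79), (487,78), (324,452), (481,452) in the crop (scale 2.857, offset 120,60), tabs from rows 211 to 336, both clips on.

Run:
```python
from mv import *
np.set_printoptions(suppress=True,precision=1)
c=(cam('wrist')[0],load()@np.load('T1.npy'))
uv=np.array([(312,79),(487,78),(324,452),(481,452)])/(800/280)+[120,60]
P=unproj(c,uv,48);cen=P.mean(0);d=P[:2].mean(0)-P[2:].mean(0);print(P,cen,np.hypot(*d[:2]),np.degrees(np.arctan2(d[1],d[0])),np.linalg.norm(P[0]-P[1]))
yaw=np.arctan2(d[1],d[0]);u=np.array([np.cos(yaw),np.sin(yaw)]);q=cen[:2]+4.5*u;print(q)
show(tool(flat(q[0],q[1],np.degrees(yaw),38),[0,0,1]))
```

```text
[[ 616.7 -172.8   48. ]
 [ 672.  -157.3   48. ]
 [ 652.4 -298.    48. ]
 [ 707.7 -282.7   48. ]] [ 662.2 -227.7   48. ] 130.27825631655125 105.89597126583519 57.43774047396587
[ 661.  -223.4]
 shift m [0.  0.  0.1] rotvec [-0.   0.  -0.6]
```

Run:
```python
from mv import *
show(tool(flat(661.0,-223.4,105.9,38),[0,0,1]))
```

```text
shift m [0.023  0.0009 0.149 ] rotvec [-0.03  0.01 -0.57]
```

```bash
python3 -m crank '[{"x":0.023,"y":0.001,"z":0.04,"ax":0,"ay":0,"az":-0.6,"jaw":1},{"x":0.023,"y":0.001,"z":0.08,"ax":0,"ay":0,"az":-0.6,"jaw":1},{"x":0.023,"y":0.001,"z":0.115,"ax":0,"ay":0,"az":-0.6,"jaw":1},{"x":0.023,"y":0.001,"z":0.135,"ax":0,"ay":0,"az":-0.6,"jaw":1},{"x":0.023,"y":0.001,"z":0.146,"ax":0,"ay":0,"az":-0.6,"jaw":1},{"x":0.023,"y":0.001,"z":0.149,"ax":0,"ay":0,"az":-0.6,"jaw":1},{"x":0.023,"y":0.001,"z":0.149,"ax":0,"ay":0,"az":-0.6,"jaw":0.85},{"x":0.023,"y":0.001,"z":0.149,"ax":0,"ay":0,"az":-0.6,"jaw":0.75}]'; python3 -m crank '[{"x":0,"y":0,"z":0,"ax":0,"ay":0,"az":0,"jaw":0.6},{"x":0,"y":0,"z":0,"ax":0,"ay":0,"az":0,"jaw":0.4},{"x":0,"y":0,"z":0,"ax":0,"ay":0,"az":0,"jaw":0.4},{"x":0,"y":0,"z":0,"ax":0,"ay":0,"az":0,"jaw":0.4}]'
python3 - <<'E'
from mv import *
step(.023,.001,.149,0,0,-.6);err()
E
```

```text
t: 20.75
tool_pos: [662.1, -223.7, 40.5]
tcp_rot: [179.9, 0.1, 105.9]
ft_force: [-0.1, 0.1, -0.1]
gripper_width: 78.2
finger_force: 0.0
t: 21.15
tool_pos: [661.8, -223.6, 40.2]
tcp_rot: [180.0, 0.1, 105.9]
ft_force: [-1.7, 0.7, 6.7]
gripper_width: 65.8
finger_force: 30.0
measured-cmd [-0.5  0.6 -1.2]
```

Gripped on the tabs (65.8 mm). Pulling straight up.

```bash
python3 -m crank '[{"x":0,"y":0,"z":-0.004,"ax":0,"ay":0,"az":0,"jaw":0.4},{"x":0,"y":0,"z":-0.008,"ax":0,"ay":0,"az":0,"jaw":0.4},{"x":0,"y":0,"z":-0.012,"ax":0,"ay":0,"az":0,"jaw":0.4},{"x":0,"y":0,"z":-0.016,"ax":0,"ay":0,"az":0,"jaw":0.4},{"x":0,"y":0,"z":-0.02,"ax":0,"ay":0,"az":0,"jaw":0.4},{"x":0,"y":0,"z":-0.025,"ax":0,"ay":0,"az":0,"jaw":0.4},{"x":0,"y":0,"z":-0.03,"ax":0,"ay":0,"az":0,"jaw":0.4},{"x":0,"y":0,"z":-0.035,"ax":0,"ay":0,"az":0,"jaw":0.4}]'; python3 -m crank '[{"x":0,"y":0,"z":-0.02,"ax":0,"ay":0,"az":0,"jaw":0.4},{"x":0,"y":0,"z":-0.05,"ax":0,"ay":0,"az":0,"jaw":0.4},{"x":0,"y":0,"z":-0.09,"ax":0,"ay":0,"az":0,"jaw":0.4},{"x":0,"y":0,"z":-0.125,"ax":0,"ay":0,"az":0,"jaw":0.4},{"x":0,"y":0,"z":-0.15,"ax":0,"ay":0,"az":0,"jaw":0.4},{"x":0,"y":0,"z":-0.15,"ax":0,"ay":0,"az":0,"jaw":0.4},{"x":0,"y":0,"z":-0.15,"ax":0,"ay":0,"az":0,"jaw":0.4}]'
python3 - <<'E'
from mv import *
step(0,0,-.185);err();show(tool(nest(),[-0.3,0.7,150]))
i=env.get_image('wrist')[...,::-1].copy();cv2.imwrite('pics/w11.png',i)
E
```

```text
t: 21.95
tool_pos: [662.0, -223.7, 75.3]
tcp_rot: [179.9, 0.1, 105.9]
ft_force: [0.8, 0.2, -2.7]
gripper_width: 65.9
finger_force: 30.0
t: 22.65
tool_pos: [661.3, -223.3, 224.2]
tcp_rot: [180.0, 0.1, 105.9]
ft_force: [-0.3, -0.1, -3.7]
gripper_width: 65.8
finger_force: 30.0
measured-cmd [-0.1  0.1 -0.3]
 shift m [ 0.422  -0.0368  0.0101] rotvec [-19.48  19.73  87.78]
```

```bash
python3 -m crank '[{"x":0.026,"y":0,"z":-0.005,"ax":-1.3,"ay":1.3,"az":6,"jaw":0.4},{"x":0.052,"y":0,"z":-0.01,"ax":-2.6,"ay":2.7,"az":12,"jaw":0.4},{"x":0.08,"y":-0.005,"z":-0.01,"ax":-4,"ay":4,"az":18,"jaw":0.4},{"x":0.11,"y":-0.01,"z":-0.01,"ax":-5.3,"ay":5.4,"az":24,"jaw":0.4},{"x":0.14,"y":-0.012,"z":-0.01,"ax":-6.6,"ay":6.7,"az":30,"jaw":0.4},{"x":0.17,"y":-0.015,"z":-0.01,"ax":-8,"ay":8.1,"az":36,"jaw":0.4},{"x":0.2,"y":-0.018,"z":-0.01,"ax":-9.3,"ay":9.4,"az":42,"jaw":0.4},{"x":0.2,"y":-0.018,"z":-0.01,"ax":-9.3,"ay":9.4,"az":42,"jaw":0.4}]' >/dev/null
python3 - <<'E'
from mv import *
step(.2,-.018,-.01,-9.3,9.4,42);err();show(tool(nest(),[-0.3,0.7,150]))
E
```

```text
measured-cmd [ 0.3 -4.6  2.2]
 shift m [ 0.146  -0.1655  0.0361] rotvec [-10.15  10.33  45.79]
```

```bash
python3 -m crank '[{"x":0.02,"y":-0.023,"z":0,"ax":-1.4,"ay":1.5,"az":6.5,"jaw":0.4},{"x":0.04,"y":-0.046,"z":0.005,"ax":-2.9,"ay":3,"az":13,"jaw":0.4},{"x":0.062,"y":-0.07,"z":0.01,"ax":-4.3,"ay":4.4,"az":19.6,"jaw":0.4},{"x":0.084,"y":-0.095,"z":0.016,"ax":-5.8,"ay":5.9,"az":26.2,"jaw":0.4},{"x":0.105,"y":-0.119,"z":0.022,"ax":-7.2,"ay":7.4,"az":32.8,"jaw":0.4},{"x":0.126,"y":-0.143,"z":0.029,"ax":-8.7,"ay":8.8,"az":39.3,"jaw":0.4},{"x":0.146,"y":-0.1655,"z":0.0361,"ax":-10.15,"ay":10.33,"az":45.8,"jaw":0.4},{"x":0.146,"y":-0.1655,"z":0.0361,"ax":-10.15,"ay":10.33,"az":45.8,"jaw":0.4}]' >/dev/null;python3 -m crank '[{"x":0,"y":0,"z":0.01,"ax":0,"ay":0,"az":0,"jaw":0.4},{"x":0,"y":0,"z":0.02,"ax":0,"ay":0,"az":0,"jaw":0.4},{"x":0,"y":0,"z":0.02,"ax":0,"ay":0,"az":0,"jaw":0.4},{"x":0,"y":0,"z":0.02,"ax":0,"ay":0,"az":0,"jaw":0.4}]'
python3 - <<'E'
from mv import *
np.set_printoptions(suppress=True,precision=0,linewidth=160)
step(.146,-.1655,.0361,-10.15,10.33,45.8);step(0,0,.02);err();show(tool(nest(),[-0.3,0.7,130]))
i=env.get_image('wrist')[...,::-1].copy();cv2.imwrite('pics/w12.png',i)
a=cv2.resize(i[70:190,180:340],(800,600),interpolation=cv2.INTER_CUBIC);cv2.imwrite('pics/w12b.png',a)
g=cv2.cvtColor(i,cv2.COLOR_BGR2GRAY)
print('col230,259 gray rows 80-150');print(g[80:150,228:232].mean(1));print(g[80:150,257:262].mean(1))
h=cv2.cvtColor(i,cv2.COLOR_BGR2HSV)
print('row140 gray');print(g[139:142,185:335].mean(0))
E
```

```text
t: 24.7
tool_pos: [518.3, 173.8, 194.7]
tcp_rot: [180.0, -24.9, 16.6]
ft_force: [0.5, 1.2, -3.2]
gripper_width: 65.6
finger_force: 30.0
measured-cmd [-0.  1.  1.]
 shift m [-0. -0. -0.] rotvec [ 0. -0. -0.]
col230,259 gray rows 80-150
[174. 172. 172. 175. 175. 177. 176. 172. 166. 166. 167. 168. 188. 203. 206. 206. 196. 152. 118. 120. 123. 121. 122. 123. 124. 122. 120. 126. 130.  95.  54.
  41.  24.  31.  93. 134. 124. 126. 144. 150. 150. 150. 150. 151. 150. 149. 150. 150. 150. 150. 148. 136. 116. 109. 109. 110. 110. 110. 110. 109. 103.  94.
 109. 140. 151. 150. 150. 150. 150. 150.]
[183. 184. 184. 180. 173. 171. 174. 177. 177. 175. 174. 173. 191. 204. 207. 207. 193. 150. 123. 122. 123. 123. 124. 125. 124. 123. 121. 127. 132.  96.  54.
  39.  25.  30.  97. 139. 128. 126. 145. 150. 149. 151. 150. 149. 150. 149. 149. 150. 149. 150. 149. 118.  62.  24.  25.  25.  25.  24.  27.  23.  38.  80.
 112. 140. 150. 150. 150. 151. 151. 151.]
row140 gray
[188. 189. 189. 189. 188. 189. 188. 188. 187. 188. 188. 187. 187. 197. 205. 206. 195. 167. 149. 149. 150. 150. 150. 150. 150. 149. 149. 150. 150. 151. 130.
  88.  66.  71.  82. 111. 127. 127. 129. 127. 128. 127. 128. 127. 119.  94.  68.  56.  46.  46.  47.  47.  47.  48.  49.  47.  49.  47.  48.  47.  46.  48.
  45.  47.  46.  46.  47.  47.  47.  48.  48.  47.  48.  45.  48.  47.  47.  47.  47.  48.  46.  48.  44.  49.  48.  47.  47.  50.  47.  47.  49.  49.  52.
  52.  51.  50.  47.  64.  86. 110. 127. 131. 130. 131. 132. 131. 131. 132. 132. 124. 101.  79.  82.  83.  97. 104.  98. 112. 137. 149. 149. 150. 148. 148.
 148. 150. 148. 148. 148. 148. 149. 142. 130. 123. 123. 123. 123. 124. 125. 125. 128. 129. 129. 129. 131. 133. 131. 132. 132. 134.]
```

Numerically, the grate's end is about 1.2 mm too far up-slope and it is centred sideways. Correcting and lowering.

```bash
python3 -m crank '[{"x":-0.0012,"y":0,"z":0.02,"ax":0,"ay":0,"az":0,"jaw":0.4},{"x":-0.0012,"y":0,"z":0.035,"ax":0,"ay":0,"az":0,"jaw":0.4},{"x":-0.0012,"y":0,"z":0.045,"ax":0,"ay":0,"az":0,"jaw":0.4},{"x":-0.0012,"y":0,"z":0.053,"ax":0,"ay":0,"az":0,"jaw":0.4},{"x":-0.0012,"y":0,"z":0.06,"ax":0,"ay":0,"az":0,"jaw":0.4},{"x":-0.0012,"y":0,"z":0.065,"ax":0,"ay":0,"az":0,"jaw":0.4},{"x":-0.0012,"y":0,"z":0.068,"ax":0,"ay":0,"az":0,"jaw":0.4},{"x":-0.0012,"y":0,"z":0.068,"ax":0,"ay":0,"az":0,"jaw":0.4}]';python3 -m crank '[{"x":0,"y":0,"z":0.002,"ax":0,"ay":0,"az":0,"jaw":0.4},{"x":0,"y":0,"z":0.004,"ax":0,"ay":0,"az":0,"jaw":0.4},{"x":0,"y":0,"z":0.004,"ax":0,"ay":0,"az":0,"jaw":0.4}]';python3 -m crank '[{"x":0,"y":0,"z":0.001,"ax":0,"ay":0,"az":0,"jaw":0.4},{"x":0,"y":0,"z":0.002,"ax":0,"ay":0,"az":0,"jaw":0.4},{"x":0,"y":0,"z":0.002,"ax":0,"ay":0,"az":0,"jaw":0.4}]'
python3 - <<'E'
from mv import *
step(-.0012,0,.068);step(0,0,.004);step(0,0,.002);err();show(tool(nest(),[-1.5,.7,55]))
E
```

```text
t: 25.55
tool_pos: [544.6, 182.7, 133.4]
tcp_rot: [-180.0, -25.0, 16.6]
ft_force: [-0.9, -0.0, -2.8]
gripper_width: 65.7
finger_force: 30.0
t: 25.85
tool_pos: [546.2, 183.2, 129.9]
tcp_rot: [-180.0, -25.0, 16.6]
ft_force: [0.3, 0.3, -2.8]
gripper_width: 65.5
finger_force: 30.0
t: 26.15
tool_pos: [546.9, 183.3, 129.0]
tcp_rot: [-180.0, -25.0, 16.6]
ft_force: [-10.5, -2.8, 11.5]
gripper_width: 65.8
finger_force: 30.0
measured-cmd [ 0.2 -0.  -0.9]
 shift m [-0.    -0.     0.001] rotvec [ 0.   -0.   -0.01]
```

Contact at the expected height. One more millimetre, hold, then let go and back out.

```bash
python3 -m crank '[{"x":0,"y":0,"z":0.001,"ax":0,"ay":0,"az":0,"jaw":0.4},{"x":0,"y":0,"z":0.001,"ax":0,"ay":0,"az":0,"jaw":0.4},{"x":0,"y":0,"z":0.001,"ax":0,"ay":0,"az":0,"jaw":0.4}]'; python3 -m crank '[{"x":0,"y":0,"z":0,"ax":0,"ay":0,"az":0,"jaw":0.8},{"x":0,"y":0,"z":0,"ax":0,"ay":0,"az":0,"jaw":0.97},{"x":0,"y":0,"z":0,"ax":0,"ay":0,"az":0,"jaw":1},{"x":0,"y":0,"z":0,"ax":0,"ay":0,"az":0,"jaw":1},{"x":0,"y":0,"z":-0.02,"ax":0,"ay":0,"az":0,"jaw":1},{"x":0,"y":0,"z":-0.06,"ax":0,"ay":0,"az":0,"jaw":1},{"x":-0.01,"y":0,"z":-0.096,"ax":0,"ay":0,"az":0,"jaw":1},{"x":-0.0185,"y":0,"z":-0.096,"ax":0,"ay":0,"az":0,"jaw":1}]';python3 -m crank '[{"x":0,"y":0,"z":0,"ax":0,"ay":0,"az":0,"jaw":1},{"x":0,"y":0,"z":0,"ax":0,"ay":0,"az":0,"jaw":1}]'
python3 - <<'E'
from mv import *
np.set_printoptions(suppress=True,precision=0,linewidth=160)
step(-.0185,0,-.095);err()
i=env.get_image('wrist')[...,::-1].copy();cv2.imwrite('pics/w13.png',i)
s=env.get_image('scene')[...,::-1].copy();cv2.imwrite('pics/s2.png',s)
c=(cam('wrist')[0],load()@np.load('T1.npy'));N=nest()
q=np.array([[sx*65,sy*29,66] for sx in(-1,1) for sy in(-1,1)])@N[:3,:3].T+N[:3,3];print(proj(c,q))
g=cv2.cvtColor(i,cv2.COLOR_BGR2GRAY)
for r in(110,130,190,215):print(r,g[r-1:r+2,215:305].mean(0))
print(g[75:100,227:231].mean(1),g[75:100,287:291].mean(1));print(g[220:260,230:234].mean(1),g[220:260,284:288].mean(1))
h=cv2.cvtColor(i,cv2.COLOR_BGR2HSV);print('orange',cv2.countNonZero(cv2.inRange(h,(4,130,60),(14,255,255))[70:260,200:320]))
E
```

```text
t: 26.45
tool_pos: [547.1, 183.4, 128.7]
tcp_rot: [-180.0, -25.1, 16.6]
ft_force: [-17.7, -5.5, 22.9]
gripper_width: 66.1
finger_force: 30.0
t: 27.25
tool_pos: [493.3, 167.4, 210.3]
tcp_rot: [-180.0, -25.4, 16.6]
ft_force: [0.5, 0.4, -1.0]
gripper_width: 92.1
finger_force: 0.0
t: 27.45
tool_pos: [492.4, 167.1, 205.5]
tcp_rot: [180.0, -24.9, 16.6]
ft_force: [0.5, 0.7, -0.4]
gripper_width: 91.9
finger_force: 0.0
measured-cmd [-0.  0.  1.]
[[293. 239.]
 [227. 239.]
 [298.  82.]
 [223.  82.]]
110 [113. 111. 109. 114. 102.  79.  84. 120. 141. 140. 141. 140. 141. 141. 141. 132. 106.  92.  95.  95.  96. 114. 135. 143. 142. 143. 143. 143. 142. 143. 143.
 142. 143. 143. 143. 143. 142. 153. 163. 165. 168. 168. 168. 168. 168. 168. 168. 168. 167. 167. 168. 169. 168. 168. 169. 169. 170. 169. 169. 169. 170. 170.
 169. 168. 169. 169. 169. 169. 169. 169. 161. 139. 139. 158. 163. 150. 140. 141. 140. 141. 139. 113.  74.  72.  85. 101. 147. 177. 181. 182.]
130 [176. 175. 143.  85.  73.  74.  73.  93. 125. 139. 139. 139. 138. 139. 139. 139. 116.  91.  94.  98. 125. 141. 141. 141. 141. 141. 140. 140. 141
[... 1196 characters left out ...]
96.  98. 101. 115. 129. 130.]
[114. 114. 114. 114. 114. 112. 124. 131. 100.  71.  70.  94. 131. 144. 144. 142. 143. 142. 142. 142. 142. 140. 137. 137. 137.] [116. 117. 115. 117. 116. 112. 122. 124.  94.  71.  72.  84. 125. 142. 142. 142. 142. 141. 142. 142. 148. 148. 143. 143. 140.]
[162. 162. 162. 161. 161. 161. 161. 162. 161. 163. 162. 163. 163. 162. 163. 165. 168. 169. 168. 168. 168. 168. 160. 148. 184. 194. 186. 188. 190. 190. 190.
 189. 188. 189. 190. 187. 189. 183. 168. 168.] [121. 123. 119. 116. 119. 120. 120. 117. 114. 114. 116. 117. 118. 117. 118. 124. 128. 129. 128. 128. 147. 157. 160. 158. 189. 194. 187. 191. 194. 193. 195.
 196. 192. 190. 190. 188. 190. 182. 168. 169.]
orange 666
```

```bash
python3 -c "
from workcell import env
print(env.observe()['qd'].round(1));print(env.close_job())"
```

```text
[ 0.1  0.1 -0.2  0.1  0.2 -0.1]
the job is handed in; nothing more can be done
None
```

The tray, riser and grate are stacked in the cradle's pocket in that order. I lowered each until it pressed home (about 27–34 N) while still held, then let go. The last camera image shows the grate square and at the expected place. The job is handed in at about 27.5 s; no verdict came back.

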